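# Pack the two-layer lunch carrier

### The arm

A 7-joint arm with a two-finger parallel gripper is mounted at the origin on the work surface. World frame = base frame: x ahead of the robot, y to its left, z up, the work surface at z = 0. Lengths are in m, angles in rad, forces in N, time in s.
With the tool pointing down it reaches from about 0.425 to 0.875 m from the base axis. Payload 4.7 kg.
Tool frame: the origin (TCP) lies midway between the tips of the shut fingers; the grasp point (between the pads) lies 19 mm behind it; z points along the fingers, y is the line along which they close (so a half turn about z gives the same grasp; the last joint's range is limited). The gripper opens to 85 mm and grips with 20 to 120 N. Pads are 22 mm wide; open, the fingers measure 114 mm over their backs; the gripper's body (76 mm by 85 mm) begins 54 mm behind the grasp point. The pads swing forward as they close: fully open they stand 13 mm farther back than shut.
Start: joints at [0.014, 0.321, -0.07, 1.45, 0.023, 1.371, -0.057], TCP at [0.65, -0, 0.231] pointing down, gripper open.
Joint ranges: [-2.86, 2.86], [-0.3, 2.09], [-1.38, 1.24], [0.06, 2.45], [-1.56, 4.7], [0.09, 2.05], [-2.69, 2.69]. Speed limits (rad/s): [2.57, 2.57, 3.14, 3.14, 3.14, 3.14, 3.14].

### API

Orientations are given as a rotation vector (axis times angle).
In Python, from cell import env, viewer, finish_job gives the robot as it stands. The module is installed in compiled form; this text tells all that it offers.
- The arm moves only by the tool arm_command, never from a script. Its arguments are lists of equal length, an entry for each row: "rot": the turn, a rotation vector about the tool's x, y, z in rad, a list of three; "offset": the shift along the tool's x, y, z in m, a list of three; "gripper": the opening, from 0 (shut) to 1 (fully open). A call has 1 to 12 rows; each row is the pose to reach, as a shift and turn from the pose commanded when the call began, along the tool's axes at that moment; what a row does not reach only later rows make up. A row lasts 1/10 s, in which the tool goes at most 50 mm and 8.59 degrees, less where a joint would pass 70% of its speed; a pose out of reach is approached as far as the arm can. A call with a gripper value outside its range is refused whole. The fingers move at their own pace and stop on an object; "grip_force" is the grip in N (left out, the last holds). Time passes only in rows, so rows that repeat a pose let the fingers close. It gives the time, the measured TCP pose, the force, the opening and the grip force at its end, in the units of the state.
- env.get_obs(): the state, without advancing time (a new reading comes with each control period).
- viewer.read_camera(name): name is "scene" or "side" or "wrist"; returns a dict with "color" (384x512x3 uint8, blue, green, red), "fov_y" (degrees; the focal length in pixels is half the picture's height over the tangent of half this angle, whatever the lens; pixels are square), "cx", "cy" (the principal point, pixels), "dist" ([k1, k2, p1, p2, k3] as OpenCV has them; the pictures are not rectified), "R" (3x3) and "t" (3): a world point X has camera coordinates R X + t; the wrist camera has in their place "mount" (4x4, takes a point from camera to tool coordinates, whose origin is the TCP and whose axes are the flange's). Camera axes: x right, y down, z forward; pixel columns grow to the right and rows downward; lengths in m; the calibration is good to about 2 mm. A picture is of the moment at which its call begins: read the wrist's pose just before it. There is no depth.
- finish_job(): hands the job in; it is judged then, once.
The state is a dict: "t": time; "joint_positions": joint angles; "qvel": joint speeds; "effort": joint torques, N m; "eef_pos": TCP position; "tcp_rot": TCP orientation; "contact_force": force on the tool from outside, world axes, zero at the start; "moment": the same for the moment, N m; "grip_width": opening from 0.0 (shut) to 1.0 (fully open); "grip_force": force on a finger pad.
Only numpy, scipy, OpenCV 4.12 (cv2) and the standard library are available. Lean on these libraries where they do the work, as an engineer would, in place of code of your own. Each camera call takes 0.05 s, during which the arm holds its last target. There are 200 camera calls.

### The job

Pack the grey lunch carrier in layers: first stand all the small steel tins upright on its floor, then lower the white divider plate in over them and press it down firmly by its handle until it sits level on all four corner ledges, and last stand all the snack cartons upright and flat on the divider, inside the rim and clear of the handle. Leave the glass jar, large can and tape roll standing where they are.

Things in the scene. Friction and masses are not known exactly. Their poses are not given: they have to be found in the camera images.
- carrier: grey plastic lunch carrier, open-topped box fixed to the table; outside 172 (x) x 248 (y) x 90 mm high, walls 6 mm, inside 160 x 236 mm. Origin: centre of its underside, z up; inner floor 6 mm above it. A square post (18 x 18 mm) in each inner corner ends in a ledge 72 mm above the origin, for the divider
- divider_grip (a point): loose white plastic divider plate, 150 (x) x 226 (y) x 5 mm, 0.2 to 0.45 kg, at first flat on the table, handle up. In its middle a bridge handle: bar 70 mm long along x, 12 mm wide (y), 12 mm thick, its top 37 mm and underside 25 mm above the plate's underside, a post under each end. This point: middle of the bar, 31 mm above the plate's underside; z up
- carrier_seat (a point): where the divider's handle point lies when the divider is seated: on the carrier's centre line, 103 mm above the carrier's origin. The plate then has its y along the carrier's y (either way round), 5 mm of play on every side, and its top face 77 mm above the carrier's origin. A firm push down on the handle is some 10 N
- tin1_mid (a point): upright steel food tin, 62 mm diameter, 60 mm tall, 0.15 to 0.31 kg; this point is its centre, 30 mm above its underside, z its axis; may be absent (None)
- tin2_mid (a point): upright steel food tin, 62 mm diameter, 60 mm tall, 0.15 to 0.31 kg; this point is its centre, 30 mm above its underside, z its axis; may be absent (None)
- tin3_mid (a point): upright steel food tin, 62 mm diameter, 60 mm tall, 0.15 to 0.31 kg; this point is its centre, 30 mm above its underside, z its axis; may be absent (None)
- carton1_mid (a point): boxed snack: closed cardboard carton, 48 (x) x 92 (y) x 60 mm (z, upright as found), 0.1 to 0.2 kg; this point is its centre, 30 mm above its underside; may be absent (None)
- carton2_mid (a point): boxed snack: closed cardboard carton, 48 (x) x 92 (y) x 60 mm (z, upright as found), 0.1 to 0.2 kg; this point is its centre, 30 mm above its underside; may be absent (None)
- carton3_mid (a point): boxed snack: closed cardboard carton, 48 (x) x 92 (y) x 60 mm (z, upright as found), 0.1 to 0.2 kg; this point is its centre, 30 mm above its underside; may be absent (None)
- jar: bystander: glass jar, 68 mm diameter, 95 mm tall; origin at the centre of its underside; leave it where it is
- big_can: bystander: large catering can, 100 mm diameter, 115 mm tall; origin at the centre of its underside; leave it where it is
- tape: bystander: roll of paper tape lying flat, 96 mm outer diameter, 40 mm high; origin at the centre of its underside; leave it where it is

How it is judged:
By the outcome, as a careful person would: the job done as asked, in the order asked, and still so for the second after the job is handed in, with the robot touching nothing.
Of tin1, tin2, tin3 only 2 to 3 are there at a start; the rules pass over those that are not, and their reading is None.
Of carton1, carton2, carton3 only 2 to 3 are there at a start; the rules pass over those that are not, and their reading is None.
At some moment in a run one of tin1, tin2, tin3, carton1, carton2, carton3, divider may be knocked a few centimetres aside while the robot is not near it.
It also fails if it takes over 210 s, if anything falls off the work surface, if the arm or the gripper's body presses on something with over 40 N, if the wrist force passes 120 N, or if a joint passes its speed limit or range.

## Working session

There is one attempt and no reset: what is moved stays moved. The work goes in short steps, Python scripts to look and compute and a tool call to move; the robot and the scene stay as the last step left them, time stands still between calls to the robot, and variables do not carry over. Pictures are saved under pics/ and viewed, at most 14 in all, crops included, and the job is handed in when it is done.

Besides the shell and the picture viewer there is one more tool, called by a JSON object that holds its "fn" and its "kwargs", one argument or row to a line. arm_command: Moves the arm, as the interface text tells. Its arguments: {"type":"object","properties":{"rot":{"type":"array","items":{"type":"array","items":{"type":"number"}}},"offset":{"type":"array","items":{"type":"array","items":{"type":"number"}}},"gripper":{"type":"array","items":{"type":"number"}},"grip_force":{"type":"number"}},"required":["rot","offset","gripper"]}

```bash
mkdir -p pics; ls; cat > h.py <<'E'
import numpy as np, cv2
from scipy.spatial.transform import Rotation as Rt
from cell import env, viewer
def cam(name):
    o=env.get_obs(); c=viewer.read_camera(name); im=c['color']
    f=im.shape[0]/2/np.tan(np.radians(c['fov_y'])/2)
    K=np.array([[f,0,c['cx']],[0,f,c['cy']],[0,0,1]]); D=np.array(c['dist'],float)
    if 'mount' in c:
        T=np.eye(4); T[:3,:3]=Rt.from_rotvec(o['tcp_rot']).as_matrix(); T[:3,3]=o['eef_pos']
        W=T@np.array(c['mount']); R=W[:3,:3].T; t=-R@W[:3,3]
    else: R=np.array(c['R']); t=np.array(c['t'])
    return dict(im=im,K=K,D=D,R=R,t=t)
def rays(c,px):
    u=cv2.undistortPoints(np.array(px,float).reshape(-1,1,2),c['K'],c['D']).reshape(-1,2)
    d=np.c_[u,np.ones(len(u))]@c['R']; return -c['R'].T@c['t'],d
def plane(c,px,z):
    o,d=rays(c,px); return o+d*((z-o[2])/d[:,2])[:,None]
def tri(c1,p1,c2,p2):
    o1,d1=rays(c1,[p1]);o2,d2=rays(c2,[p2]);A=np.c_[d1[0],-d2[0]]
    s=np.linalg.lstsq(A,o2-o1,rcond=None)[0];a=o1+s[0]*d1[0];b=o2+s[1]*d2[0]
    return (a+b)/2,np.linalg.norm(a-b)
def proj(c,X): return cv2.projectPoints(np.array(X,float).reshape(-1,3),cv2.Rodrigues(c['R'])[0],c['t'],c['K'],c['D'])[0].reshape(-1,2)
E
python3 - <<'E'
from h import *
for n in ('scene','side','wrist'):
    c=cam(n); cv2.imwrite(f'pics/{n}0.png',c['im']); print(n,np.round(-c['R'].T@c['t'],3),np.round(c['R'][2],2),c['K'][0,0])
o=env.get_obs();print(o['eef_pos'],o['tcp_rot'],o['t'],o['contact_force'])
print(viewer.read_camera('wrist')['mount'])
print(Rt.from_rotvec(o['tcp_rot']).as_matrix().round(3))
E
```

```text
pics
scene [ 1.46  -0.489  0.811] [-0.7   0.43 -0.58] 465.5096160633478
side [0.039 0.857 1.079] [ 0.37 -0.58 -0.72] 402.087856651528
wrist [0.65  0.084 0.372] [-0.   -0.32 -0.95] 336.8441779113342
[ 6.49591732e-01 -5.94150268e-05  2.30484208e-01] [-2.22075095e+00 -2.22077506e+00  1.74562972e-03] 0.15 [-0.05022991  0.34579397 -0.5150609 ]
[[ 2.62657177e-05 -9.46146576e-01 -3.23738562e-01  8.35446359e-02]
 [ 1.00000000e+00  2.74339042e-05  9.55163251e-07 -1.03657780e-04]
 [ 7.97768827e-06 -3.23738562e-01  9.46146576e-01 -1.41898452e-01]
 [ 0.00000000e+00  0.00000000e+00  0.00000000e+00  1.00000000e+00]]
[[-0.     1.    -0.001]
 [ 1.     0.    -0.   ]
 [-0.    -0.001 -1.   ]]
```

View pics/scene0.png

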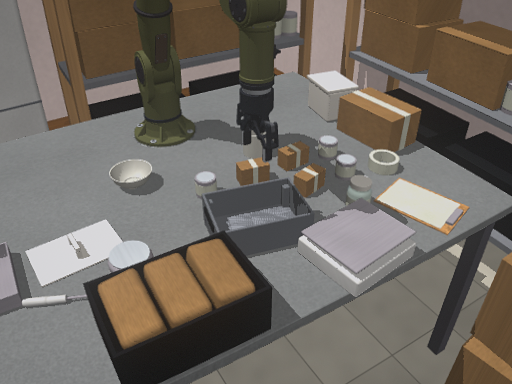

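View pics/side0.png

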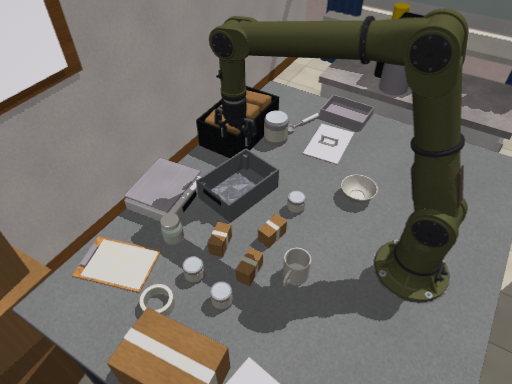

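```bash
python3 - <<'E'
import cv2,numpy as np
a=cv2.imread('pics/scene0.png')[120:300,10:420]; b=cv2.imread('pics/side0.png')[80:320,130:400]
cv2.imwrite('pics/a.png',cv2.resize(a,(800,351),interpolation=2)); cv2.imwrite('pics/b.png',cv2.resize(b,(675,600),interpolation=2))
from h import *
for n,px in (('scene',[(206,178),(328,142),(346,161),(253,165),(293,148),(310,172),(75,250),(258,215)]),('side',[(296,199),(193,266),(221,291),(220,232),(272,226),(250,260),(329,142),(238,184)])):
    print(np.round(plane(cam(n),px,0.06),3).tolist())
E
```

```text
[[0.436, -0.04, 0.06], [0.453, 0.393, 0.06], [0.573, 0.367, 0.06], [0.447, 0.112, 0.06], [0.426, 0.272, 0.06], [0.566, 0.236, 0.06], [0.549, -0.444, 0.06], [0.659, 0.0, 0.06]]
[[0.425, -0.029, 0.06], [0.558, 0.379, 0.06], [0.438, 0.403, 0.06], [0.564, 0.23, 0.06], [0.434, 0.12, 0.06], [0.424, 0.27, 0.06], [0.459, -0.376, 0.06], [0.637, 0.016, 0.06]]
```

View pics/a.png

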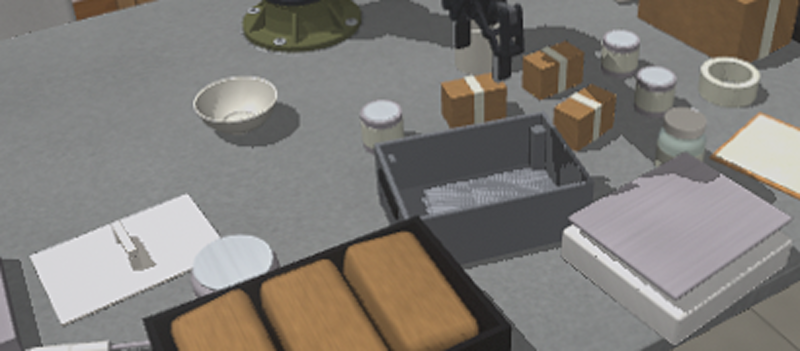

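View pics/b.png

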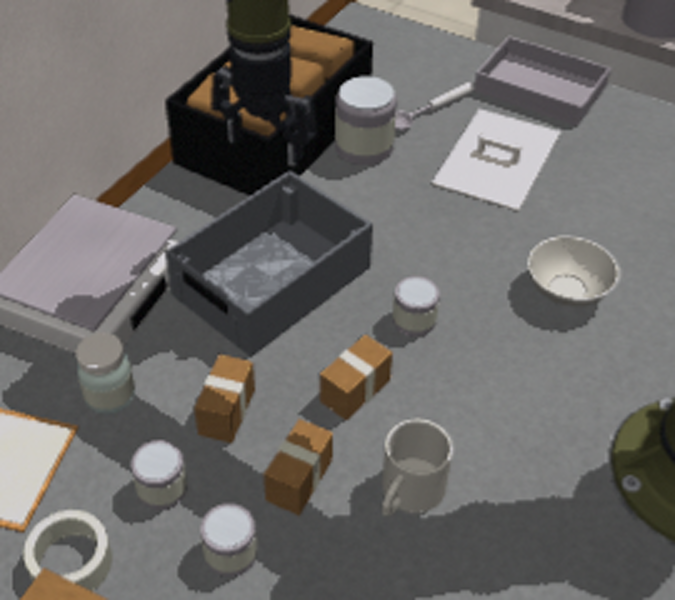

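View pics/wrist0.png

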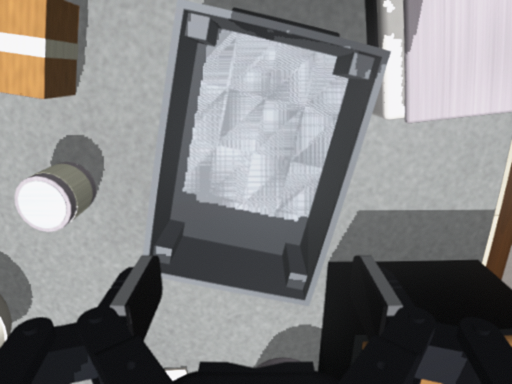

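{"fn": "arm_command", "kwargs": {
  "rot": [
    [0, 0, 0],
    [0, 0, 0],
    [0, 0, 0],
    [0, 0, 0],
    [0, 0, 0],
    [0, 0, 0],
    [0, 0, 0],
    [0, 0, 0],
    [0, 0, 0],
    [0, 0, 0]
  ],
  "offset": [
    [0.03, -0.01, -0.02],
    [0.07, -0.03, -0.05],
    [0.11, -0.045, -0.08],
    [0.15, -0.06, -0.11],
    [0.19, -0.08, -0.15],
    [0.22, -0.09, -0.17],
    [0.25, -0.1, -0.19],
    [0.25, -0.1, -0.19],
    [0.25, -0.1, -0.19],
    [0.25, -0.1, -0.19]
  ],
  "gripper": [1, 1, 1, 1, 1, 1, 1, 1, 1, 1]
}}

```text
t: 1.3
eef_pos: [0.5505, 0.2484, 0.4203]
tcp_rot: [2.223, 2.219, -0.003]
contact_force: [0.7, 0.3, -0.7]
grip_width: 0.997
grip_force: 0.0
```

```bash
python3 - <<'E'
from h import *
c=cam('wrist'); cv2.imwrite('pics/w1.png',c['im'])
import pickle; pickle.dump(c,open('w1.pkl','wb'))
for n in('scene','side'): pickle.dump(cam(n),open(n+'.pkl','wb'))
E
```

```text
(no output)
```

View pics/w1.png

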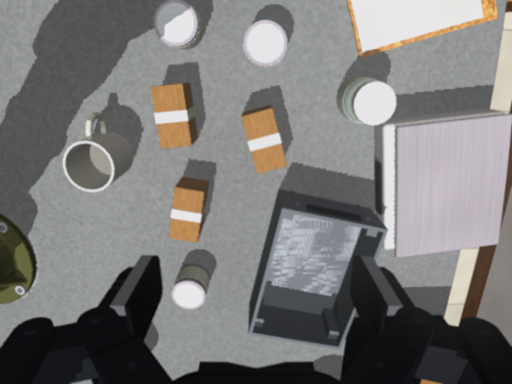

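```bash
python3 - <<'E'
from h import *
import pickle
C={n:pickle.load(open(n+'.pkl','rb')) for n in('w1','scene','side')}
R={}
for n,c in C.items():
    hsv=cv2.cvtColor(c['im'],cv2.COLOR_BGR2HSV); h,s,v=cv2.split(hsv)
    print(n)
    m=((s<40)&(v>(185))).astype(np.uint8)
    k,l,st,ce=cv2.connectedComponentsWithStats(m)
    print(' bright',[(st[i][:5].tolist(),ce[i].round(1).tolist()) for i in range(1,k) if 40<st[i][4]<4000])
    m=((s>110)&(h<25)&(v>(100 if n=='w1' else 60))).astype(np.uint8)
    k,l,st,ce=cv2.connectedComponentsWithStats(m)
    print(' brown',[(st[i][:5].tolist(),ce[i].round(1).tolist()) for i in range(1,k) if 60<st[i][4]<3000])
c=C['w1']
print(hsv.shape, [cv2.cvtColor(c['im'],cv2.COLOR_BGR2HSV)[y,x].tolist() for x,y in((170,100),(197,184),(185,110),(190,200),(165,30),(185,15),(258,270),(283,250))])
E
```

```text
w1
 bright [([161, 8, 36, 38, 892], [180.2, 28.4]), ([491, 12, 21, 102, 1345], [503.9, 69.7]), ([243, 20, 44, 46, 1548], [264.9, 42.9]), ([354, 81, 42, 45, 1450], [374.6, 102.9]), ([154, 110, 34, 14, 358], [170.6, 116.4]), ([85, 120, 6, 16, 76], [87.6, 127.8]), ([383, 124, 12, 126, 1289], [389.0, 184.1]), ([248, 133, 33, 18, 346], [264.1, 141.6]), ([63, 141, 51, 51, 387], [88.5, 165.6]), ([171, 209, 30, 14, 269], [185.4, 215.3]), ([274, 219, 41, 40, 618], [293.7, 239.4]), ([172, 282, 33, 27, 710], [188.0, 295.0])]
 brown [([347, 0, 151, 57, 876], [432.0, 26.5]), ([151, 84, 36, 28, 814], [168.5, 97.3]), ([242, 108, 36, 32, 787], [259.4, 123.2]), ([158, 122, 34, 26, 731], [174.3, 134.4]), ([252, 145, 34, 28, 663], [268.8, 158.3]), ([173, 187, 32, 26, 643], [188.3, 199.3]), ([170, 219, 30, 23, 533], [184.4, 230.2])]
scene
 bright [([308, 71, 50, 20, 585], [331.8, 80.5]), ([353, 91, 57, 25, 229], [381.3, 103.0]), ([321, 139, 15, 5, 44], [327.4, 140.6]), ([338, 155, 17, 8, 107], [346.1, 158.5]), ([121, 162, 31, 20, 266], [136.1, 173.5]), ([303, 168, 15, 8, 43], [310.0, 171.2]), ([197, 172
[... 1652 characters left out ...]
47.8]), ([253, 45, 68, 45, 548], [288.8, 63.0]), ([222, 89, 49, 45, 1209], [244.4, 106.8]), ([169, 140, 30, 23, 227], [183.7, 151.2]), ([270, 214, 17, 23, 170], [279.3, 223.1]), ([214, 222, 18, 19, 148], [223.7, 228.1]), ([258, 224, 18, 24, 303], [266.7, 235.0]), ([208, 235, 18, 22, 313], [216.8, 245.1]), ([72, 237, 89, 56, 412], [112.4, 266.5]), ([245, 248, 18, 21, 183], [255.0, 255.8]), ([236, 261, 19, 25, 340], [245.0, 272.7]), ([132, 307, 98, 77, 2658], [185.1, 341.2]), ([107, 340, 99, 44, 2270], [145.1, 367.5]), ([17, 344, 39, 40, 258], [35.9, 366.0])]
(384, 512, 3) [[16, 138, 190], [14, 111, 78], [10, 7, 221], [16, 138, 191], [130, 3, 231], [135, 2, 232], [100, 11, 68], [107, 18, 199]]
```

```bash
python3 - <<'E'
from h import *
import pickle
C={n:pickle.load(open(n+'.pkl','rb')) for n in('w1','scene','side')}
w,s,d=C['w1'],C['scene'],C['side']
for nm,a,b,e in (('tinA',(265,43),(346.2,159),(192.5,264)),('tinC',(189.5,294.5),(205.2,177),(297,197)),('cart1',(264,141.6),(310,171.5),(219.2,233)),('cart2',(185.5,215.5),None,(272.1,224.6)),('cart3',(170.6,116.8),None,(249.2,260.6))):
    if b: print(nm,'ws',*[np.round(x,3) for x in tri(w,a,s,b)])
    print(nm,'wd',*[np.round(x,3) for x in tri(w,a,d,e)], 'plane60',plane(w,[a],.06).round(3))
hsv=cv2.cvtColor(w['im'],cv2.COLOR_BGR2HSV);h,S,v=cv2.split(hsv)
m=((S>110)&(h<25)&(v>100))
for x,y,W,H in ((145,78,50,75),(238,102,52,75),(166,180,42,66)):
    q=np.argwhere(m[y:y+H,x:x+W])[:,::-1]+[x,y]
    p=plane(w,q,.06)[:,:2]; r=cv2.minAreaRect((p*1000).astype(np.float32)); print(r)
print('tinB',plane(w,[(178,22)],.06))
# carrier rim corners: wrist0 picks
print(plane(w,[(283,192),(385,231),(341,346),(249,333)],.09))
E
python3 - <<'E'
import cv2
i=cv2.imread('pics/wrist0.png')[:310,130:410];cv2.imwrite('pics/c.png',cv2.resize(i,None,fx=1.9,fy=1.9,interpolation=2))
E
```

```text
tinA ws [0.563 0.376 0.059] 0.001
tinA wd [0.563 0.375 0.062] 0.001 plane60 [[0.563 0.375 0.06 ]]
tinC ws [ 0.43  -0.039  0.059] 0.001
tinC wd [ 0.429 -0.045  0.053] 0.002 plane60 [[ 0.431 -0.038  0.06 ]]
cart1 ws [0.563 0.237 0.06 ] 0.002
cart1 wd [0.562 0.237 0.064] 0.0 plane60 [[0.562 0.236 0.06 ]]
cart2 wd [0.436 0.117 0.063] 0.0 plane60 [[0.435 0.116 0.06 ]]
cart3 wd [0.424 0.274 0.062] 0.0 plane60 [[0.424 0.274 0.06 ]]
((425.192138671875, 274.9365234375), (47.61054992675781, 90.28607940673828), 4.8218770027160645)
((562.3931884765625, 237.38661193847656), (46.42538833618164, 91.08021545410156), 15.214845657348633)
((436.9024353027344, 116.86408996582031), (91.48442077636719, 47.287872314453125), 79.54731750488281)
tinB [[0.44331522 0.40372743 0.06      ]]
[[ 0.5902252   0.16636911  0.09      ]
 [ 0.75219964  0.10125379  0.09      ]
 [ 0.70354653 -0.12962576  0.09      ]
 [ 0.53724179 -0.09748017  0.09      ]]
```

View pics/c.png

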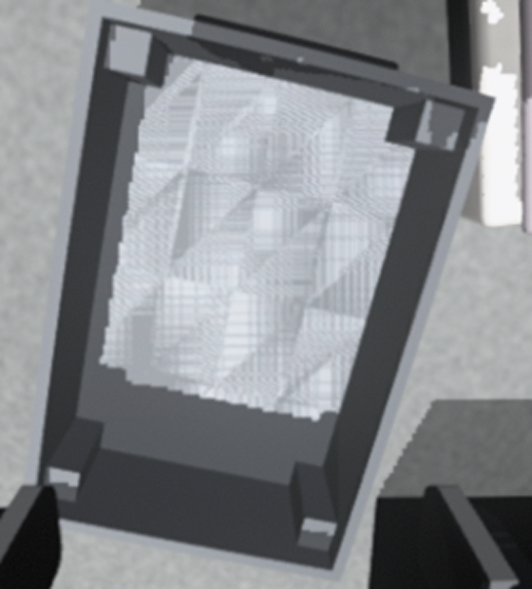

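```bash
cat > car.py <<'E'
import numpy as np,cv2
def fit(P):
    # P: 4 outer rim corners, order (-x+y),(+x+y),(+x-y),(-x-y) -> centre,yaw
    Q=np.array([[-86,124],[86,124],[86,-124],[-86,-124]])/1000
    P=np.array(P)[:,:2];c=P.mean(0);H=Q.T@(P-c);a=np.arctan2(H[0,1]-H[1,0],H[0,0]+H[1,1])
    R=np.array([[np.cos(a),-np.sin(a)],[np.sin(a),np.cos(a)]]);return c,np.degrees(a),((P-c)-Q@R.T).round(4).tolist()
E
python3 - <<'E'
from h import *
from car import fit
import pickle
w=pickle.load(open('w1.pkl','rb')); c0=dict(w)
T=np.eye(4);T[:3,:3]=Rt.from_rotvec([-2.22075,-2.220775,.0017456]).as_matrix();T[:3,3]=[.64959,-.00006,.230484]
M=np.array(viewer.read_camera('wrist')['mount']);W=T@M;c0['R']=W[:3,:3].T;c0['t']=-c0['R']@W[:3,3]
p=[(179,1.6),(390,51.6),(308,302.6),(146,270)];q=[(283,192),(385,231),(341,346),(249,333)]
print(fit(plane(c0,p,.09)));print([tuple(np.round(x,3) for x in tri(c0,a,w,b)) for a,b in zip(p,q)])
s=pickle.load(open('scene.pkl','rb'))
# divider: plate mask
hsv=cv2.cvtColor(s['im'],cv2.COLOR_BGR2HSV);m=((hsv[...,1]<40)&(hsv[...,2]>170)).astype(np.uint8);m[:215]=0;m[290:]=0;m[:,155:]=0
pp=plane(s,np.argwhere(m)[:,::-1],.005)[:,:2];print(cv2.minAreaRect((pp*1000).astype(np.float32)))
d=pickle.load(open('side.pkl','rb'));hsv=cv2.cvtColor(d['im'],cv2.COLOR_BGR2HSV);m=((hsv[...,1]<40)&(hsv[...,2]>170)).astype(np.uint8);m[:118]=0;m[168:]=0;m[:,:297]=0;m[:,362:]=0
pp=plane(d,np.argwhere(m)[:,::-1],.005)[:,:2];print(cv2.minAreaRect((pp*1000).astype(np.float32)))
E
```

```text
(array([0.64760445, 0.00300465]), np.float64(-12.411559750100137), [[0.0003, -0.0038], [-0.0023, -0.0025], [-0.0028, 0.0028], [0.0048, 0.0035]])
[(array([0.588, 0.149, 0.051]), np.float64(0.013)), (array([0.753, 0.103, 0.093]), np.float64(0.004)), (array([ 0.705, -0.138,  0.082]), np.float64(0.003)), (array([ 0.538, -0.102,  0.083]), np.float64(0.003))]
((485.93658447265625, -445.3011779785156), (364.7974548339844, 207.340087890625), 81.014404296875)
((526.0325317382812, -443.85699462890625), (233.79786682128906, 238.3663787841797), 5.141161918640137)
```

{"fn": "arm_command", "kwargs": {
  "rot": [
    [0, 0, 0.08],
    [0, 0, 0.16],
    [0, 0, 0.216],
    [0, 0, 0.216],
    [0, 0, 0.216],
    [0, 0, 0.216],
    [0, 0, 0.216],
    [0, 0, 0.216],
    [0, 0, 0.216],
    [0, 0, 0.216],
    [0, 0, 0.216]
  ],
  "offset": [
    [0.02, 0, 0.02],
    [0.05, 0.01, 0.05],
    [0.07, 0.013, 0.09],
    [0.09, 0.013, 0.13],
    [0.11, 0.013, 0.17],
    [0.126, 0.013, 0.21],
    [0.126, 0.013, 0.25],
    [0.126, 0.013, 0.28],
    [0.126, 0.013, 0.3],
    [0.126, 0.013, 0.3],
    [0.126, 0.013, 0.3]
  ],
  "gripper": [1, 1, 1, 1, 1, 1, 1, 1, 1, 1, 1]
}}

```text
t: 2.6
eef_pos: [0.5634, 0.3754, 0.1215]
tcp_rot: [2.449, 1.968, -0.001]
contact_force: [0.2, 0.6, 0.7]
grip_width: 1.0
grip_force: 0.0
```

{"fn": "arm_command", "kwargs": {
  "rot": [
    [0, 0, 0],
    [0, 0, 0],
    [0, 0, 0],
    [0, 0, 0],
    [0, 0, 0],
    [0, 0, 0],
    [0, 0, 0],
    [0, 0, 0],
    [0, 0, 0],
    [0, 0, 0],
    [0, 0, 0]
  ],
  "offset": [
    [0, 0, 0.03],
    [0, 0, 0.06],
    [0, 0, 0.085],
    [0, 0, 0.097],
    [0, 0, 0.097],
    [0, 0, 0.097],
    [0, 0, 0.097],
    [0, 0, 0.097],
    [0, 0, 0.097],
    [0, 0, 0.097],
    [0, 0, 0.097]
  ],
  "gripper": [1, 1, 1, 1, 1, 0.3, 0.3, 0.3, 0.3, 0.3, 0.3],
  "grip_force": 40
}}

```text
t: 3.7
eef_pos: [0.5645, 0.3771, 0.027]
tcp_rot: [2.448, 1.969, 0.007]
contact_force: [0.3, 0.2, 6.0]
grip_width: 0.717
grip_force: 44.5
```

{"fn": "arm_command", "kwargs": {
  "rot": [
    [0, 0, 0],
    [0, 0, 0],
    [0, 0, 0],
    [0, 0, 0],
    [0, 0, 0],
    [0, 0, 0],
    [0, 0, 0],
    [0, 0, 0],
    [0, 0, 0],
    [0, 0, 0],
    [0, 0, 0],
    [0, 0, 0]
  ],
  "offset": [
    [0, 0, -0.03],
    [0, 0, -0.07],
    [0, 0, -0.11],
    [-0.02, 0.01, -0.14],
    [-0.06, 0.03, -0.14],
    [-0.1, 0.055, -0.14],
    [-0.14, 0.08, -0.14],
    [-0.18, 0.105, -0.14],
    [-0.22, 0.13, -0.14],
    [-0.25, 0.15, -0.14],
    [-0.273, 0.161, -0.14],
    [-0.273, 0.161, -0.14]
  ],
  "gripper": [0.3, 0.3, 0.3, 0.3, 0.3, 0.3, 0.3, 0.3, 0.3, 0.3, 0.3, 0.3]
}}

```text
t: 4.9
eef_pos: [0.6627, 0.0675, 0.164]
tcp_rot: [2.454, 1.957, -0.004]
contact_force: [-0.8, -0.4, -1.6]
grip_width: 0.709
grip_force: 44.5
```

```bash
python3 - <<'E'
from h import *
import pickle
c=cam('wrist');cv2.imwrite('pics/w2.png',c['im']);pickle.dump(c,open('w2.pkl','wb'))
print(env.get_obs()['eef_pos'],Rt.from_rotvec(env.get_obs()['tcp_rot']).as_matrix().round(3).tolist())
E
```

```text
[0.66196764 0.07138502 0.1640566 ] [[0.219, 0.976, -0.0], [0.976, -0.219, -0.001], [-0.001, -0.0, -1.0]]
```

View pics/w2.png

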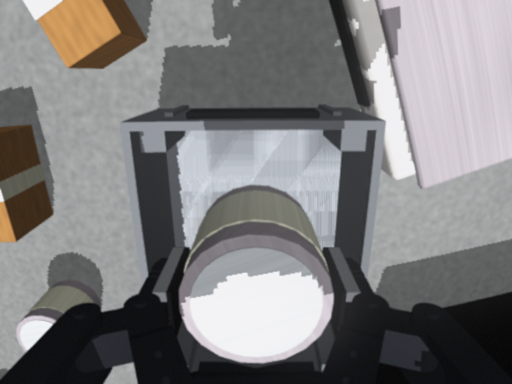

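```bash
python3 - <<'E'
from h import *
import pickle
c=pickle.load(open('w2.pkl','rb'));print(c['K'])
P=plane(c,[(123,122),(384,121)],.09)[:,:2];print(P, np.linalg.norm(P[1]-P[0]))
d=P[1]-P[0];a=np.arctan2(d[1],d[0]);y=np.array([-np.sin(a),np.cos(a)]);print(np.degrees(a),P.mean(0)-.124*y)
E
```

```text
[[336.84417791   0.         255.84820335]
 [  0.         336.84417791 189.89102002]
 [  0.           0.           1.        ]]
[[0.59176237 0.14061416]
 [0.75529175 0.10387321]] 0.16760595312856869
-12.662653617664027 [0.64634498 0.00125966]
```

{"fn": "arm_command", "kwargs": {
  "rot": [
    [0, 0, 0],
    [0, 0, 0],
    [0, 0, 0],
    [0, 0, 0],
    [0, 0, 0],
    [0, 0, 0],
    [0, 0, 0],
    [0, 0, 0],
    [0, 0, 0],
    [0, 0, 0]
  ],
  "offset": [
    [0, 0, 0.03],
    [0, 0, 0.07],
    [0, 0, 0.1],
    [0, 0, 0.12],
    [0, 0, 0.13],
    [0, 0, 0.133],
    [0, 0, 0.133],
    [0, 0, 0.133],
    [0, 0, 0.133],
    [0, 0, 0.133]
  ],
  "gripper": [0.3, 0.3, 0.3, 0.3, 0.3, 0.3, 0.3, 0.95, 0.95, 0.95]
}}

```text
t: 5.95
eef_pos: [0.6623, 0.0751, 0.0319]
tcp_rot: [2.447, 1.969, 0.002]
contact_force: [-0.9, -0.6, -0.6]
grip_width: 0.948
grip_force: 0.0
```

{"fn": "arm_command", "kwargs": {
  "rot": [
    [0, 0, 0],
    [0, 0, 0],
    [0, 0, 0],
    [0, 0, 0],
    [0, 0, 0],
    [0, 0, 0]
  ],
  "offset": [
    [0, 0, 0],
    [0, 0, -0.03],
    [0, 0, -0.07],
    [0, 0, -0.11],
    [0, 0, -0.14],
    [0, 0, -0.14]
  ],
  "gripper": [1, 1, 1, 1, 1, 1]
}}

```text
t: 6.55
eef_pos: [0.6651, 0.0753, 0.1776]
tcp_rot: [2.444, 1.965, 0.014]
contact_force: [-0.0, -0.4, 0.1]
grip_width: 0.999
grip_force: 0.0
```

```bash
cat > lids.py <<'E'
from h import *
import sys
def lids(c,z=.06,vmin=170):
    hsv=cv2.cvtColor(c['im'],cv2.COLOR_BGR2HSV);m=((hsv[...,1]<40)&(hsv[...,2]>vmin)).astype(np.uint8)
    out=[]
    for k in cv2.findContours(m,cv2.RETR_EXTERNAL,cv2.CHAIN_APPROX_NONE)[0]:
        if cv2.contourArea(k)<150: continue
        p=plane(c,k.reshape(-1,2),z)[:,:2].astype(np.float32);ct,r=cv2.minEnclosingCircle(p)
        if .018<r<.045: out.append((np.round(ct,4).tolist(),round(r,4),cv2.boundingRect(k)))
    return out
E
python3 - <<'E'
from lids import *
c=cam('wrist');cv2.imwrite('pics/w3.png',c['im'])
print(env.get_obs()['eef_pos'])
for l in lids(c): print(l)
for l in lids(c,.066): print(l)
c=cam('scene')
for l in lids(c,.06,140): print('s',l)
c=cam('side')
for l in lids(c,.06,140): print('d',l)
E
```

```text
[0.66356699 0.07499985 0.17457913]
([0.5603, 0.2353], 0.0241, (34, 0, 62, 35))
([0.5631, 0.2335], 0.0235, (34, 0, 62, 35))
s ([1.1124, 0.3277], 0.0401, (477, 262, 19, 26))
s ([0.6551, 0.0801], 0.0304, (272, 198, 23, 14))
s ([0.6782, 0.336], 0.0307, (351, 175, 22, 12))
s ([0.4267, -0.0392], 0.0315, (194, 171, 22, 12))
d ([0.4395, 0.4018], 0.0301, (211, 282, 21, 18))
d ([0.4268, -0.0413], 0.0335, (288, 190, 18, 13))
d ([0.6703, 0.0703], 0.0347, (212, 184, 20, 12))
```

{"fn": "arm_command", "kwargs": {
  "rot": [
    [0, 0, 0],
    [0, 0, 0],
    [0, 0, 0],
    [0, 0, 0],
    [0, 0, 0],
    [0, 0, 0],
    [0, 0, 0],
    [0, 0, 0],
    [0, 0, 0],
    [0, 0, 0],
    [0, 0, 0],
    [0, 0, 0]
  ],
  "offset": [
    [0.02, -0.02, 0],
    [0.05, -0.05, 0],
    [0.08, -0.08, 0],
    [0.11, -0.115, 0],
    [0.14, -0.15, 0],
    [0.17, -0.18, 0],
    [0.2, -0.21, 0],
    [0.23, -0.24, 0],
    [0.255, -0.27, 0],
    [0.272, -0.287, 0],
    [0.272, -0.287, 0],
    [0.272, -0.287, 0]
  ],
  "gripper": [1, 1, 1, 1, 1, 1, 1, 1, 1, 1, 1, 1]
}}

```text
t: 7.9
eef_pos: [0.4391, 0.4014, 0.1696]
tcp_rot: [2.446, 1.97, -0.004]
contact_force: [0.7, -0.4, -0.4]
grip_width: 1.0
grip_force: 0.0
```

```bash
cat > st.py <<'E'
from h import *
def st():
    o=env.get_obs();R=Rt.from_rotvec(o['tcp_rot']).as_matrix();return np.array(o['eef_pos']),R
def go(x,y,z=None):
    p,R=st();z=p[2] if z is None else z
    print('t',round(env.get_obs()['t'],2),'tcp',p.round(4),'yaw x_tool',np.degrees(np.arctan2(R[1,0],R[0,0])).round(2),'-> offset',(R.T@(np.array([x,y,z])-p)).round(4))
E
python3 - <<'E'
from lids import *; from st import *
c=cam('wrist');cv2.imwrite('pics/w4.png',c['im'])
L=lids(c);print(L); go(*L[0][0],.026)
E
```

```text
[([0.4239, 0.2737], 0.026, (242, 305, 56, 27)), ([0.4409, 0.4029], 0.0332, (217, 146, 81, 74)), ([0.5803, 0.5029], 0.0436, (363, 0, 121, 65))]
t 7.95 tcp [0.4401 0.4004 0.1699] yaw x_tool 77.56 -> offset [-0.1269  0.0116  0.1442]
```

{"fn": "arm_command", "kwargs": {
  "rot": [
    [0, 0, 0],
    [0, 0, 0],
    [0, 0, 0],
    [0, 0, 0],
    [0, 0, 0],
    [0, 0, 0],
    [0, 0, 0],
    [0, 0, 0],
    [0, 0, 0],
    [0, 0, 0],
    [0, 0, 0]
  ],
  "offset": [
    [0.001, 0, 0.04],
    [0.001, 0, 0.08],
    [0.001, 0, 0.115],
    [0.001, 0, 0.135],
    [0.001, 0, 0.144],
    [0.001, 0, 0.144],
    [0.001, 0, 0.144],
    [0.001, 0, 0.144],
    [0.001, 0, 0.144],
    [0.001, 0, 0.144],
    [0.001, 0, 0.144]
  ],
  "gripper": [1, 1, 1, 1, 1, 0.3, 0.3, 0.3, 0.3, 0.3, 0.3]
}}

```text
t: 9.05
eef_pos: [0.4406, 0.4033, 0.0283]
tcp_rot: [2.448, 1.969, 0.003]
contact_force: [0.7, -0.6, 3.9]
grip_width: 0.712
grip_force: 44.2
```

```bash
python3 - <<'E'
from st import *
go(.647,.002)
E
```

```text
t 9.05 tcp [0.4406 0.4033 0.0283] yaw x_tool 77.62 -> offset [-0.3478  0.2876 -0.    ]
```

{"fn": "arm_command", "kwargs": {
  "rot": [
    [0, 0, 0],
    [0, 0, 0],
    [0, 0, 0],
    [0, 0, 0],
    [0, 0, 0],
    [0, 0, 0],
    [0, 0, 0],
    [0, 0, 0],
    [0, 0, 0],
    [0, 0, 0],
    [0, 0, 0],
    [0, 0, 0]
  ],
  "offset": [
    [0, 0, -0.03],
    [0, 0, -0.07],
    [0, 0, -0.11],
    [-0.02, 0.02, -0.14],
    [-0.05, 0.04, -0.14],
    [-0.08, 0.065, -0.14],
    [-0.11, 0.09, -0.14],
    [-0.14, 0.115, -0.14],
    [-0.17, 0.14, -0.14],
    [-0.2, 0.165, -0.14],
    [-0.23, 0.19, -0.14],
    [-0.26, 0.215, -0.14]
  ],
  "gripper": [0.3, 0.3, 0.3, 0.3, 0.3, 0.3, 0.3, 0.3, 0.3, 0.3, 0.3, 0.3]
}}

```text
t: 10.25
eef_pos: [0.5945, 0.1015, 0.1671]
tcp_rot: [-2.448, -1.969, 0.0]
contact_force: [0.7, 0.2, -2.3]
grip_width: 0.714
grip_force: 44.2
```

{"fn": "arm_command", "kwargs": {
  "rot": [
    [0, 0, 0],
    [0, 0, 0],
    [0, 0, 0],
    [0, 0, 0],
    [0, 0, 0]
  ],
  "offset": [
    [-0.03, 0.025, 0],
    [-0.06, 0.05, 0],
    [-0.08, 0.067, 0],
    [-0.088, 0.073, 0],
    [-0.088, 0.073, 0]
  ],
  "gripper": [0.3, 0.3, 0.3, 0.3, 0.3]
}}

```text
t: 10.75
eef_pos: [0.6465, -0.0, 0.1667]
tcp_rot: [-2.45, -1.966, 0.001]
contact_force: [-0.2, -0.2, -2.1]
grip_width: 0.711
grip_force: 44.2
```

```bash
python3 - <<'E'
from st import *
c=cam('wrist');cv2.imwrite('pics/w5.png',c['im']);go(.647,.002,.034)
E
```

```text
t 10.8 tcp [0.6461 0.0023 0.1669] yaw x_tool 77.63 -> offset [-0.0002  0.0011  0.1329]
```

View pics/w5.png

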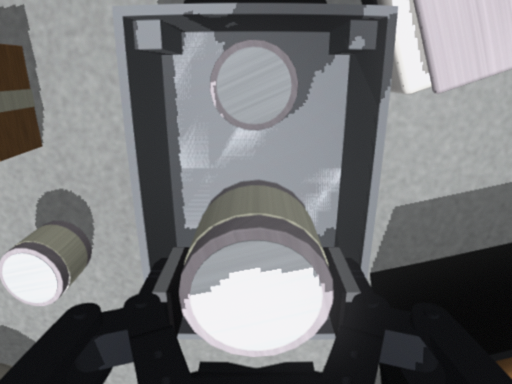

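{"fn": "arm_command", "kwargs": {
  "rot": [
    [0, 0, 0],
    [0, 0, 0],
    [0, 0, 0],
    [0, 0, 0],
    [0, 0, 0],
    [0, 0, 0],
    [0, 0, 0],
    [0, 0, 0],
    [0, 0, 0],
    [0, 0, 0]
  ],
  "offset": [
    [0, 0, 0.03],
    [0, 0, 0.07],
    [0, 0, 0.1],
    [0, 0, 0.12],
    [0, 0, 0.13],
    [0, 0, 0.133],
    [0, 0, 0.133],
    [0, 0, 0.133],
    [0, 0, 0.133],
    [0, 0, 0.133]
  ],
  "gripper": [0.3, 0.3, 0.3, 0.3, 0.3, 0.3, 0.3, 0.95, 0.95, 0.95]
}}

```text
t: 11.8
eef_pos: [0.6476, 0.0011, 0.0355]
tcp_rot: [2.447, 1.968, 0.003]
contact_force: [0.6, 0.2, 0.1]
grip_width: 0.948
grip_force: 0.0
```

{"fn": "arm_command", "kwargs": {
  "rot": [
    [0, 0, 0],
    [0, 0, 0],
    [0, 0, 0],
    [0, 0, 0],
    [0, 0, 0],
    [0, 0, 0],
    [0, 0, 0],
    [0, 0, 0],
    [0, 0, 0],
    [0, 0, 0],
    [0, 0, 0],
    [0, 0, 0]
  ],
  "offset": [
    [0, 0, 0],
    [0, 0, -0.03],
    [0, 0, -0.07],
    [0, 0, -0.11],
    [0, 0, -0.14],
    [-0.02, -0.04, -0.14],
    [-0.035, -0.08, -0.14],
    [-0.05, -0.12, -0.14],
    [-0.07, -0.16, -0.14],
    [-0.087, -0.203, -0.14],
    [-0.087, -0.203, -0.14],
    [-0.087, -0.203, -0.14]
  ],
  "gripper": [1, 1, 1, 1, 1, 1, 1, 1, 1, 1, 1, 1]
}}

```text
t: 13.0
eef_pos: [0.4296, -0.0404, 0.175]
tcp_rot: [2.448, 1.967, 0.003]
contact_force: [-0.6, -0.6, 0.6]
grip_width: 1.0
grip_force: 0.0
```

```bash
python3 - <<'E'
from lids import *; from st import *
c=cam('wrist');cv2.imwrite('pics/w6.png',c['im'])
for l in lids(c): print(l); go(*l[0],.028)
E
```

```text
([0.3165, -0.186], 0.0372, (144, 320, 55, 52))
t 13.05 tcp [ 0.4307 -0.0401  0.1752] yaw x_tool 77.62 -> offset [-0.1671 -0.0806  0.1469]
([0.428, -0.0396], 0.0309, (216, 148, 75, 72))
t 13.05 tcp [ 0.4307 -0.0401  0.1752] yaw x_tool 77.62 -> offset [-0.0002 -0.0031  0.1472]
([0.6258, -0.0419], 0.0193, (473, 113, 39, 38))
t 13.05 tcp [ 0.4307 -0.0401  0.1752] yaw x_tool 77.62 -> offset [0.04   0.1906 0.1477]
([0.6397, 0.0024], 0.028, (489, 39, 23, 75))
t 13.05 tcp [ 0.4307 -0.0401  0.1752] yaw x_tool 77.62 -> offset [0.0862 0.1946 0.1478]
```

{"fn": "arm_command", "kwargs": {
  "rot": [
    [0, 0, 0],
    [0, 0, 0],
    [0, 0, 0],
    [0, 0, 0],
    [0, 0, 0],
    [0, 0, 0],
    [0, 0, 0],
    [0, 0, 0],
    [0, 0, 0],
    [0, 0, 0],
    [0, 0, 0]
  ],
  "offset": [
    [0, -0.002, 0.04],
    [0, -0.002, 0.08],
    [0, -0.002, 0.115],
    [0, -0.002, 0.135],
    [0, -0.002, 0.148],
    [0, -0.002, 0.148],
    [0, -0.002, 0.148],
    [0, -0.002, 0.148],
    [0, -0.002, 0.148],
    [0, -0.002, 0.148],
    [0, -0.002, 0.148]
  ],
  "gripper": [1, 1, 1, 1, 1, 0.3, 0.3, 0.3, 0.3, 0.3, 0.3]
}}

```text
t: 14.15
eef_pos: [0.4279, -0.0397, 0.0266]
tcp_rot: [2.448, 1.969, 0.001]
contact_force: [0.3, -1.0, -1.6]
grip_width: 0.717
grip_force: 43.9
```

```bash
python3 - <<'E'
from st import *
go(.631,-.071)
E
```

```text
t 14.15 tcp [ 0.4279 -0.0397  0.0266] yaw x_tool 77.62 -> offset [1.300e-02 2.051e-01 1.000e-04]
```

{"fn": "arm_command", "kwargs": {
  "rot": [
    [0, 0, 0],
    [0, 0, 0],
    [0, 0, 0],
    [0, 0, 0],
    [0, 0, 0],
    [0, 0, 0],
    [0, 0, 0],
    [0, 0, 0],
    [0, 0, 0],
    [0, 0, 0],
    [0, 0, 0],
    [0, 0, 0]
  ],
  "offset": [
    [0, 0, -0.03],
    [0, 0, -0.07],
    [0, 0, -0.11],
    [0, 0.01, -0.14],
    [0.003, 0.05, -0.14],
    [0.005, 0.09, -0.14],
    [0.008, 0.13, -0.14],
    [0.01, 0.16, -0.14],
    [0.012, 0.19, -0.14],
    [0.013, 0.205, -0.14],
    [0.013, 0.205, -0.14],
    [0.013, 0.205, -0.14]
  ],
  "gripper": [0.3, 0.3, 0.3, 0.3, 0.3, 0.3, 0.3, 0.3, 0.3, 0.3, 0.3, 0.3]
}}

```text
t: 15.35
eef_pos: [0.6301, -0.0709, 0.1657]
tcp_rot: [-2.447, -1.968, 0.002]
contact_force: [-1.3, 0.7, -3.1]
grip_width: 0.71
grip_force: 45.4
```

{"fn": "arm_command", "kwargs": {
  "rot": [
    [0, 0, 0],
    [0, 0, 0],
    [0, 0, 0],
    [0, 0, 0],
    [0, 0, 0],
    [0, 0, 0],
    [0, 0, 0],
    [0, 0, 0],
    [0, 0, 0],
    [0, 0, 0]
  ],
  "offset": [
    [0, 0, 0.03],
    [0, 0, 0.07],
    [0, 0, 0.1],
    [0, 0, 0.12],
    [0, 0, 0.13],
    [0, 0, 0.134],
    [0, 0, 0.134],
    [0, 0, 0.134],
    [0, 0, 0.134],
    [0, 0, 0.134]
  ],
  "gripper": [0.3, 0.3, 0.3, 0.3, 0.3, 0.3, 0.3, 0.95, 0.95, 0.95]
}}

```text
t: 16.35
eef_pos: [0.6318, -0.0711, 0.0336]
tcp_rot: [2.447, 1.968, 0.003]
contact_force: [0.5, 1.8, 0.1]
grip_width: 0.951
grip_force: 0.0
```

{"fn": "arm_command", "kwargs": {
  "rot": [
    [0, 0, 0],
    [0, 0, 0],
    [0, 0, 0],
    [0, 0, 0],
    [0, 0, 0],
    [0, 0, 0],
    [0, 0, 0],
    [0, 0, 0],
    [0, 0, 0],
    [0, 0, 0]
  ],
  "offset": [
    [0, 0, 0],
    [0, 0, -0.03],
    [0, 0, -0.07],
    [0, 0, -0.11],
    [0, 0, -0.15],
    [0, -0.01, -0.19],
    [0, -0.02, -0.22],
    [0.07, -0.02, -0.25],
    [0.07, -0.02, -0.25],
    [0.07, -0.02, -0.25]
  ],
  "gripper": [1, 1, 1, 1, 1, 1, 1, 1, 1, 1]
}}

```text
t: 17.35
eef_pos: [0.6275, 0.0078, 0.2849]
tcp_rot: [2.44, 1.978, 0.009]
contact_force: [0.0, 0.4, 0.4]
grip_width: 0.995
grip_force: 0.0
```

```bash
python3 - <<'E'
from lids import *; from st import *
import pickle
c=cam('wrist');cv2.imwrite('pics/w7.png',c['im']);pickle.dump(c,open('w7.pkl','wb'))
print(lids(c,.066,140)); go(.647,.002)
s=cam('scene');d=cam('side');print(tri(s,(72.5,240.5),d,(329,140)))
cv2.imwrite('pics/s7.png',s['im']);cv2.imwrite('pics/d7.png',d['im'])
E
```

```text
[([0.463, -0.2773], 0.0259, (167, 364, 32, 17)), ([0.6302, -0.0709], 0.032, (246, 196, 53, 48)), ([0.6811, 0.1192], 0.0446, (240, 35, 90, 7))]
t 17.4 tcp [0.6268 0.0044 0.2835] yaw x_tool 77.88 -> offset [0.0019 0.0202 0.    ]
(array([ 0.47679097, -0.43566995,  0.0267653 ]), np.float64(0.011435736332090113))
```

View pics/w7.png

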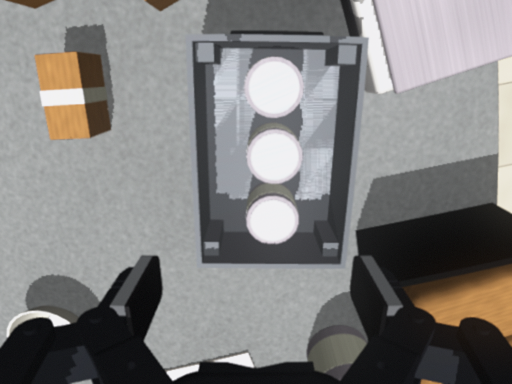

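```bash
python3 - <<'E'
from h import *; from car import fit; from st import go
import pickle
c=pickle.load(open('w7.pkl','rb'));P=plane(c,[(192,38),(367,38),(347,265),(202,265)],.09);print(P.round(3).tolist(),fit(P))
s=cam('scene');P=plane(s,[(25.4,252.2),(109,220),(124,242),(44.9,285)],.005);print(P.round(3).tolist(),P.mean(0))
go(.49,-.39)
E
```

```text
[[0.594, 0.136, 0.09], [0.755, 0.103, 0.09], [0.706, -0.134, 0.09], [0.542, -0.099, 0.09]] (array([0.64937675, 0.00158172]), np.float64(-12.033407370324412), [[0.0033, -0.0047], [-0.0044, -0.0019], [-0.0018, 0.0036], [0.003, 0.003]])
[[0.425, -0.558, 0.005], [0.408, -0.328, 0.005], [0.518, -0.32, 0.005], [0.569, -0.535, 0.005]] [ 0.47997702 -0.43533349  0.005     ]
t 17.55 tcp [ 6.259e-01 -1.000e-04  2.816e-01] yaw x_tool 77.51 -> offset [-0.4101 -0.0483  0.0006]
```

{"fn": "arm_command", "kwargs": {
  "rot": [
    [0, 0, 0],
    [0, 0, 0],
    [0, 0, 0],
    [0, 0, 0],
    [0, 0, 0],
    [0, 0, 0],
    [0, 0, 0],
    [0, 0, 0],
    [0, 0, 0],
    [0, 0, 0],
    [0, 0, 0],
    [0, 0, 0]
  ],
  "offset": [
    [-0.02, 0, -0.01],
    [-0.06, -0.005, -0.02],
    [-0.1, -0.01, -0.02],
    [-0.14, -0.02, -0.02],
    [-0.18, -0.025, -0.02],
    [-0.22, -0.03, -0.02],
    [-0.26, -0.035, -0.02],
    [-0.3, -0.04, -0.02],
    [-0.34, -0.045, -0.02],
    [-0.38, -0.05, -0.02],
    [-0.4, -0.05, -0.02],
    [-0.4, -0.05, -0.02]
  ],
  "gripper": [1, 1, 1, 1, 1, 1, 1, 1, 1, 1, 1, 1]
}}

```text
t: 18.75
eef_pos: [0.4876, -0.3839, 0.3014]
tcp_rot: [-2.457, -1.957, 0.005]
contact_force: [0.8, -0.3, -0.6]
grip_width: 1.0
grip_force: 0.0
```

```bash
python3 - <<'E'
from st import *
import pickle
c=cam('wrist');cv2.imwrite('pics/w8.png',c['im']);pickle.dump(c,open('w8.pkl','wb'));go(.48,-.435)
E
```

```text
t 18.8 tcp [ 0.4893 -0.3811  0.3015] yaw x_tool 77.28 -> offset [-0.0547  0.0028  0.    ]
```

View pics/w8.png

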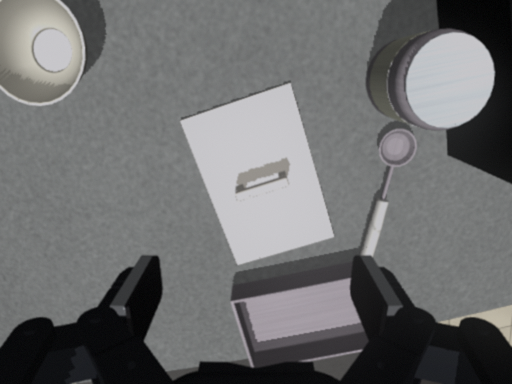

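```bash
cat > div.py <<'E'
from h import *
def plate(c,z,roi,vmin=165):
    hsv=cv2.cvtColor(c['im'],cv2.COLOR_BGR2HSV);m=((hsv[...,1]<30)&(hsv[...,2]>vmin)).astype(np.uint8)
    x,y,w,h=roi;k=np.zeros_like(m);k[y:y+h,x:x+w]=m[y:y+h,x:x+w]
    n,l,s,_=cv2.connectedComponentsWithStats(k);i=1+np.argmax(s[1:,4]);q=np.argwhere(l==i)[:,::-1]
    hull=cv2.convexHull(q.astype(np.float32)); p=plane(c,hull.reshape(-1,2),z)[:,:2]
    r=cv2.minAreaRect((p*1000).astype(np.float32));return r,s[i].tolist()
E
python3 - <<'E'
from div import *;import pickle; from st import go
c=pickle.load(open('w8.pkl','rb'))
for v in(150,175): r,s=plate(c,.005,(170,70,175,200),v);print(r,s)
go(r[0][0]/1000,r[0][1]/1000,.1)
print(plane(c,[(262,189)],.037), proj(c,[r[0][0]/1000,r[0][1]/1000,.037]))
i=c['im'][140:230,210:310];cv2.imwrite('pics/c8.png',cv2.resize(i,None,fx=6,fy=6,interpolation=2))
E
```

```text
((481.43072509765625, -439.71527099609375), (150.391357421875, 225.87367248535156), 5.400628566741943) [180, 83, 154, 182, 16459]
((481.3410339355469, -439.4082946777344), (148.4084014892578, 224.07540893554688), 5.37693977355957) [181, 84, 153, 181, 15998]
t 18.8 tcp [ 0.4893 -0.3811  0.3015] yaw x_tool 77.28 -> offset [-0.0586  0.0054  0.2015]
[[ 0.48219556 -0.4390803   0.037     ]] [[261.40179399 189.37897245]]
```

View pics/c8.png

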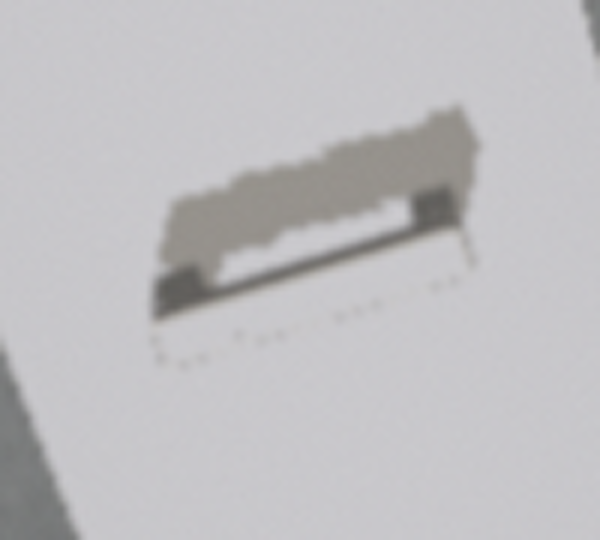

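{"fn": "arm_command", "kwargs": {
  "rot": [
    [0, 0, 0.12],
    [0, 0, 0.25],
    [0, 0, 0.38],
    [0, 0, 0.51],
    [0, 0, 0.64],
    [0, 0, 0.77],
    [0, 0, 0.9],
    [0, 0, 1.03],
    [0, 0, 1.16],
    [0, 0, 1.25],
    [0, 0, 1.25],
    [0, 0, 1.25]
  ],
  "offset": [
    [-0.01, 0, 0.01],
    [-0.03, 0.003, 0.03],
    [-0.05, 0.006, 0.05],
    [-0.058, 0.006, 0.07],
    [-0.058, 0.006, 0.09],
    [-0.058, 0.006, 0.11],
    [-0.058, 0.006, 0.13],
    [-0.058, 0.006, 0.15],
    [-0.058, 0.006, 0.17],
    [-0.058, 0.006, 0.18],
    [-0.058, 0.006, 0.19],
    [-0.058, 0.006, 0.19]
  ],
  "gripper": [1, 1, 1, 1, 1, 0.7, 0.7, 0.7, 0.7, 0.7, 0.7, 0.7]
}}

```text
t: 20.0
eef_pos: [0.4848, -0.4345, 0.1106]
tcp_rot: [-3.135, -0.17, 0.003]
contact_force: [0.9, -0.1, 0.2]
grip_width: 0.703
grip_force: 0.0
```

```bash
python3 - <<'E'
from st import *
import pickle
c=cam('wrist');cv2.imwrite('pics/w9.png',c['im']);pickle.dump(c,open('w9.pkl','wb'));go(.482,-.4395,.012);print(np.round(env.get_obs()['joint_positions'],2))
c8=pickle.load(open('w8.pkl','rb'))
print(proj(c,[[.482,-.4395,.037]]))
E
```

```text
t 20.05 tcp [ 0.4852 -0.4352  0.1117] yaw x_tool 6.16 -> offset [-0.0036  0.004   0.0997]
[ 0.4   0.42  0.37  1.6  -0.16  1.16 -0.66]
[[262.95533853 207.56058241]]
```

View pics/w9.png

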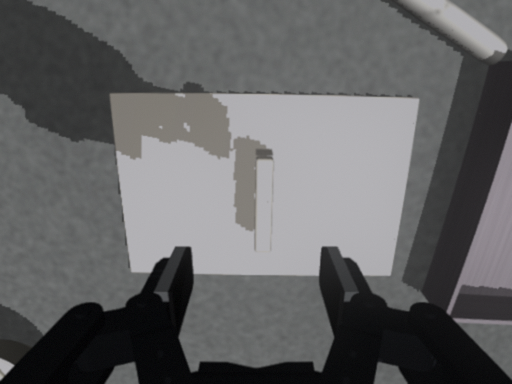

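{"fn": "arm_command", "kwargs": {
  "rot": [
    [0, 0, 0.013],
    [0, 0, 0.013],
    [0, 0, 0.013],
    [0, 0, 0.013],
    [0, 0, 0.013],
    [0, 0, 0.013],
    [0, 0, 0.013],
    [0, 0, 0.013],
    [0, 0, 0.013],
    [0, 0, 0.013],
    [0, 0, 0.013],
    [0, 0, 0.013]
  ],
  "offset": [
    [-0.003, 0.003, 0.03],
    [-0.003, 0.003, 0.06],
    [-0.003, 0.003, 0.08],
    [-0.003, 0.003, 0.093],
    [-0.003, 0.003, 0.099],
    [-0.003, 0.003, 0.099],
    [-0.003, 0.003, 0.099],
    [-0.003, 0.003, 0.099],
    [-0.003, 0.003, 0.099],
    [-0.003, 0.003, 0.099],
    [-0.003, 0.003, 0.099],
    [-0.003, 0.003, 0.099]
  ],
  "gripper": [0.7, 0.7, 0.7, 0.7, 0.7, 0, 0, 0, 0, 0, 0, 0],
  "grip_force": 80
}}

```text
t: 21.25
eef_pos: [0.4832, -0.4401, 0.0149]
tcp_rot: [3.137, 0.144, 0.003]
contact_force: [-1.2, 1.5, 5.6]
grip_width: 0.121
grip_force: 79.1
```

```bash
python3 - <<'E'
from st import *
import pickle
go(.648,.002,.17)
a,b=(pickle.load(open(f'w{i}.pkl','rb')) for i in(8,9));print(tri(a,(262.7,188.8),b,(263.5,205)))
E
```

```text
t 21.25 tcp [ 0.4832 -0.4401  0.0149] yaw x_tool 5.26 -> offset [ 0.2049 -0.4249 -0.1553]
(array([ 0.48299016, -0.43981187,  0.03462276]), np.float64(1.2274097643390018e-05))
```

{"fn": "arm_command", "kwargs": {
  "rot": [
    [0, 0, 0],
    [0, 0, 0],
    [0, 0, 0],
    [0, 0, 0],
    [0, 0, 0],
    [0, 0, 0.07],
    [0, 0, 0.14],
    [0, 0, 0.21],
    [0, 0, 0.28],
    [0, 0, 0.31],
    [0, 0, 0.31],
    [0, 0, 0.31]
  ],
  "offset": [
    [0, 0, -0.02],
    [0, 0, -0.06],
    [0, 0, -0.1],
    [0, 0, -0.14],
    [0.003, -0.01, -0.18],
    [0.015, -0.035, -0.2],
    [0.03, -0.07, -0.2],
    [0.05, -0.105, -0.2],
    [0.067, -0.14, -0.2],
    [0.085, -0.175, -0.2],
    [0.1, -0.21, -0.2],
    [0.12, -0.245, -0.2]
  ],
  "gripper": [0, 0, 0, 0, 0, 0, 0, 0, 0, 0, 0, 0]
}}

```text
t: 22.45
eef_pos: [0.5787, -0.1832, 0.2124]
tcp_rot: [-3.123, 0.343, 0.003]
contact_force: [0.7, -0.3, -4.9]
grip_width: 0.121
grip_force: 78.5
```

```bash
python3 - <<'E'
from st import *
go(.648,.002,.215)
E
```

```text
t 22.45 tcp [ 0.5787 -0.1832  0.2124] yaw x_tool -12.54 -> offset [ 0.0274 -0.1958 -0.0027]
```

{"fn": "arm_command", "kwargs": {
  "rot": [
    [0, 0, 0],
    [0, 0, 0],
    [0, 0, 0],
    [0, 0, 0],
    [0, 0, 0],
    [0, 0, 0],
    [0, 0, 0],
    [0, 0, 0],
    [0, 0, 0]
  ],
  "offset": [
    [0.005, -0.04, 0],
    [0.01, -0.08, 0],
    [0.015, -0.12, 0],
    [0.02, -0.155, 0],
    [0.024, -0.18, 0],
    [0.026, -0.197, 0],
    [0.026, -0.197, 0],
    [0.026, -0.197, 0],
    [0.026, -0.197, 0]
  ],
  "gripper": [0, 0, 0, 0, 0, 0, 0, 0, 0]
}}

```text
t: 23.35
eef_pos: [0.6471, -0.0008, 0.2132]
tcp_rot: [3.121, -0.347, -0.0]
contact_force: [-0.2, -0.1, -3.6]
grip_width: 0.119
grip_force: 78.5
```

```bash
python3 - <<'E'
from st import *
import pickle
for n in('scene','side','wrist'):
    c=cam(n);cv2.imwrite(f'pics/{n}10.png',c['im']);pickle.dump(c,open(n+'10.pkl','wb'))
go(.648,.002,.11)
w,s=[cv2.imread(f'pics/{n}10.png') for n in('wrist','side')]
cv2.imwrite('pics/m10.png',np.hstack([cv2.resize(w,(400,300)),cv2.resize(s[120:270,150:350],(400,300))]))
E
```

```text
t 23.5 tcp [6.473e-01 2.000e-04 2.135e-01] yaw x_tool -12.65 -> offset [ 0.0003 -0.0019  0.1035]
```

View pics/m10.png

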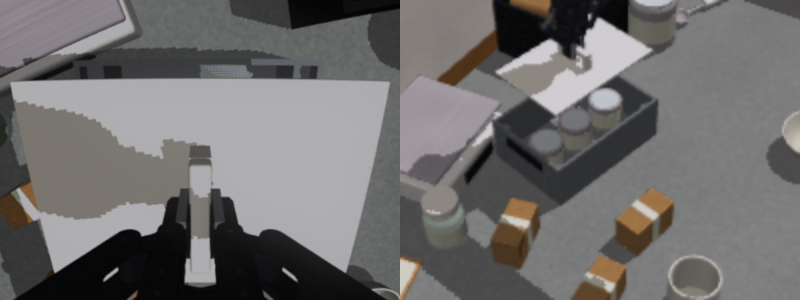

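```bash
python3 - <<'E'
from h import *;import pickle
from st import st
c=pickle.load(open('wrist10.pkl','rb'));g=cv2.cvtColor(c['im'],cv2.COLOR_BGR2GRAY)
for x in (120,200,240,300,390): print(x,g[66:110,x].tolist())
for y in (76,80,84,90,96): print(y,'L',g[y,84:130].tolist(),'R',g[y,380:430].tolist())
m=((g>150)).astype(np.uint8);
p,R=st()
# plate edge +x: first bright row
q=[(x,110-np.argmax((g[60:111,x]<150)[::-1])) for x in (60,150,350,450)]
P=plane(c,q,.2036);print(q,((P-p)@R).round(4).tolist())
for y in(150,180):
    row=np.where(g[y]>110)[0]
    r=[y,row.min(),row.max()];P=plane(c,[(row.min(),y),(row.max(),y)],.2036);print(r,((P-p)@R).round(4).tolist())
E
```

```text
120 [62, 51, 47, 44, 31, 18, 17, 20, 34, 54, 60, 57, 55, 55, 54, 55, 55, 55, 56, 55, 56, 55, 55, 57, 56, 57, 56, 56, 56, 58, 57, 57, 57, 56, 63, 105, 159, 175, 173, 173, 174, 173, 173, 173]
200 [61, 60, 62, 62, 62, 62, 63, 61, 61, 59, 57, 57, 57, 58, 58, 58, 60, 60, 59, 59, 60, 60, 59, 61, 61, 60, 61, 61, 61, 62, 61, 62, 61, 68, 110, 160, 172, 174, 173, 173, 173, 172, 173, 173]
240 [63, 63, 63, 65, 64, 66, 66, 65, 64, 60, 59, 60, 60, 61, 61, 60, 59, 61, 60, 61, 61, 61, 61, 62, 60, 62, 62, 60, 62, 62, 64, 65, 64, 75, 119, 164, 173, 173, 172, 172, 174, 172, 174, 172]
300 [61, 62, 63, 62, 65, 65, 65, 63, 62, 59, 58, 58, 59, 60, 60, 61, 72, 103, 119, 118, 119, 119, 117, 118, 120, 119, 121, 121, 119, 118, 122, 123, 119, 110, 123, 163, 174, 174, 172, 172, 172, 173, 174, 173]
390 [104, 104, 103, 102, 103, 103, 101, 102, 102, 100, 100, 98, 98, 99, 100, 99, 98, 91, 74, 61, 59, 58, 59, 59, 59, 59, 61, 60, 60, 62, 60, 61, 61, 61, 75, 120, 163, 173, 172, 173, 173, 173, 172, 172]
76 L [82, 78, 76, 72, 68, 66, 62, 58, 54, 52, 50, 49, 44, 41, 33, 29, 27, 24, 27, 27, 25, 26, 26, 25, 27, 26, 27, 28, 
[... 1635 characters left out ...]
, 30, 29, 27, 28, 27, 29, 28, 30, 35, 48, 56, 57, 58, 57, 57, 57, 57, 57, 58, 57, 58, 57, 57, 56, 58, 59, 58] R [101, 102, 101, 103, 95, 70, 58, 62, 62, 61, 60, 60, 59, 61, 61, 61, 52, 45, 44, 43, 44, 42, 42, 44, 44, 64, 96, 102, 102, 101, 102, 102, 102, 102, 103, 104, 106, 107, 110, 111, 112, 111, 111, 110, 107, 103, 104, 102, 103, 104]
[(60, np.int64(103)), (150, np.int64(101)), (350, np.int64(101)), (450, np.int64(102))] [[0.073, -0.088, 0.0099], [0.073, -0.0464, 0.0099], [0.0729, 0.042, 0.01], [0.0733, 0.0881, 0.01]]
[150, np.int64(22), np.int64(490)] [[0.0516, -0.1111, 0.0099], [0.0515, 0.1123, 0.01]]
[180, np.int64(28), np.int64(484)] [[0.0366, -0.1113, 0.0099], [0.0365, 0.1124, 0.01]]
```

```bash
python3 - <<'E'
from h import *;import pickle
from st import st
c=pickle.load(open('wrist10.pkl','rb'));p,R=st()
P=plane(c,[(101.5,90),(406,90),(103,96),(405,96),(390,83.5),(300,75),(300,82.5),(200,74.5)],.09);print(((P-p)@R).round(4).tolist())
E
```

```text
[[0.0743, -0.1189, 0.1235], [0.0741, 0.1165, 0.1236], [0.0697, -0.1182, 0.1235], [0.0695, 0.1163, 0.1236], [0.0787, 0.1033, 0.1236], [0.084, 0.0337, 0.1236], [0.0785, 0.0339, 0.1236], [0.0844, -0.0416, 0.1235]]
```

{"fn": "arm_command", "kwargs": {
  "rot": [
    [0, 0, 0],
    [0, 0, 0],
    [0, 0, 0],
    [0, 0, 0],
    [0, 0, 0],
    [0, 0, 0],
    [0, 0, 0],
    [0, 0, 0],
    [0, 0, 0],
    [0, 0, 0]
  ],
  "offset": [
    [0, -0.002, 0.02],
    [0, -0.002, 0.05],
    [0, -0.002, 0.075],
    [0, -0.002, 0.09],
    [0, -0.002, 0.1],
    [0, -0.002, 0.107],
    [0, -0.002, 0.113],
    [0, -0.002, 0.119],
    [0, -0.002, 0.122],
    [0, -0.002, 0.122]
  ],
  "gripper": [0, 0, 0, 0, 0, 0, 0, 0, 0, 0]
}}

```text
t: 24.5
eef_pos: [0.6479, 0.0042, 0.0911]
tcp_rot: [3.123, -0.342, -0.0]
contact_force: [0.1, -0.2, -3.7]
grip_width: 0.12
grip_force: 78.4
```

{"fn": "arm_command", "kwargs": {
  "rot": [
    [0, 0, 0],
    [0, 0, 0],
    [0, 0, 0],
    [0, 0, 0]
  ],
  "offset": [
    [0, 0, 0.002],
    [0, 0, 0.004],
    [0, 0, 0.005],
    [0, 0, 0.005]
  ],
  "gripper": [0, 0, 0, 0]
}}

```text
t: 24.9
eef_pos: [0.6481, 0.0041, 0.0869]
tcp_rot: [-3.123, 0.342, -0.001]
contact_force: [-2.6, -0.6, -0.5]
grip_width: 0.117
grip_force: 79.0
```

{"fn": "arm_command", "kwargs": {
  "rot": [
    [0, 0, 0],
    [0, 0, 0],
    [0, 0, 0],
    [0, 0, 0]
  ],
  "offset": [
    [0, 0, 0.001],
    [0, 0, 0.002],
    [0, 0, 0.003],
    [0, 0, 0.003]
  ],
  "gripper": [0, 0, 0, 0]
}}

```text
t: 25.3
eef_pos: [0.6481, 0.0041, 0.0868]
tcp_rot: [-3.122, 0.342, -0.001]
contact_force: [-8.1, 0.5, 13.4]
grip_width: 0.117
grip_force: 81.1
```

{"fn": "arm_command", "kwargs": {
  "rot": [
    [0, 0, 0],
    [0, 0, 0],
    [0, 0, 0],
    [0, 0, 0],
    [0, 0, 0]
  ],
  "offset": [
    [0, 0, 0.004],
    [0, 0, 0.004],
    [0, 0, -0.001],
    [0, 0, -0.003],
    [0, 0, -0.003]
  ],
  "gripper": [0, 0, 0.6, 0.6, 0.6]
}}

```text
t: 25.8
eef_pos: [0.6486, 0.0042, 0.0867]
tcp_rot: [-3.123, 0.342, -0.002]
contact_force: [0.3, -0.0, -0.1]
grip_width: 0.597
grip_force: 0.0
```

{"fn": "arm_command", "kwargs": {
  "rot": [
    [0, 0, 0],
    [0, 0, 0],
    [0, 0, 0],
    [0, 0, 0],
    [0, 0, 0],
    [0, 0, 0],
    [0, 0, 0]
  ],
  "offset": [
    [0, 0, -0.02],
    [0, 0, -0.05],
    [0, 0, -0.08],
    [0, 0, -0.11],
    [0, 0, -0.14],
    [0, 0, -0.16],
    [0, 0, -0.16]
  ],
  "gripper": [0.6, 0.6, 0.6, 0.6, 0.6, 0.6, 0.6]
}}

```text
t: 26.5
eef_pos: [0.6498, 0.0041, 0.2494]
tcp_rot: [-3.122, 0.342, -0.009]
contact_force: [0.6, -0.1, 0.8]
grip_width: 0.597
grip_force: 0.0
```

```bash
python3 - <<'E'
from div import *;import pickle
from st import st
c=cam('wrist');cv2.imwrite('pics/w11.png',c['im']);pickle.dump(c,open('w11.pkl','wb'));p,R=st();print(p)
g=cv2.cvtColor(c['im'],cv2.COLOR_BGR2GRAY);m=(g>150).astype(np.uint8)
r,s=plate(c,.077,(60,0,400,300),140);print(r,s)
for y in range(s[1]+8,300,30):
    q=np.where(m[y])[0];print(y,q.min(),q.max(),((plane(c,[(q.min(),y),(q.max(),y)],.077)-p)@R).round(4)[:,:2].tolist())
for x in (120,180,330,390): q=np.where(m[:300,x])[0];print(x,q.min(),((plane(c,[(x,q.min())],.077)-p)@R).round(4).tolist()) if len(q) else 0
E
```

```text
[0.64878309 0.00409151 0.24704569]
((647.0184936523438, 4.351470947265625), (225.1570587158203, 149.23727416992188), 77.53926849365234) [134, 91, 246, 149, 34316]
99 134 378 [[0.0654, -0.1123], [0.0655, 0.1116]]
129 139 375 [[0.0378, -0.1103], [0.0379, 0.1116]]
159 141 372 [[0.0089, -0.1114], [0.009, 0.1117]]
189 144 369 [[-0.0217, -0.1116], [-0.0215, 0.112]]
219 147 365 [[-0.0541, -0.112], [-0.0539, 0.1114]]
249 51 65 [[-0.0905, -0.2232], [-0.0901, -0.207]]Traceback (most recent call last):
  File "<stdin>", line 7, in <module>
    return umr_minimum(a, axis, None, out, keepdims, initial, where)
ValueError: zero-size array to reduction operation minimum which has no identity
```

{"fn": "arm_command", "kwargs": {
  "rot": [
    [0, 0, 0],
    [0, 0, 0],
    [0, 0, 0],
    [0, 0, 0],
    [0, 0, 0],
    [0, 0, 0],
    [0, 0, 0],
    [0, 0, 0],
    [0, 0, 0],
    [0, 0, 0],
    [0, 0, 0]
  ],
  "offset": [
    [0, 0, 0.02],
    [-0.002, 0, 0.06],
    [-0.002, 0, 0.09],
    [-0.002, 0, 0.115],
    [-0.002, 0, 0.13],
    [-0.002, 0, 0.135],
    [-0.002, 0, 0.138],
    [-0.002, 0, 0.14],
    [-0.002, 0, 0.141],
    [-0.002, 0, 0.142],
    [-0.002, 0, 0.142]
  ],
  "gripper": [0, 0, 0, 0, 0, 0, 0, 0, 0, 0, 0]
}}

```text
t: 27.65
eef_pos: [0.6438, 0.0045, 0.109]
tcp_rot: [-3.122, 0.342, 0.007]
contact_force: [-16.9, 0.4, 25.3]
grip_width: -0.004
grip_force: 13.0
```

{"fn": "arm_command", "kwargs": {
  "rot": [
    [0, 0, 0],
    [0, 0, 0],
    [0, 0, -0.13],
    [0, 0, -0.27],
    [0, 0, -0.41],
    [0, 0, -0.55],
    [0, 0, -0.69],
    [0, 0, -0.83],
    [0, 0, -0.97],
    [0, 0, -1.11],
    [0, 0, -1.25],
    [0, 0, -1.39]
  ],
  "offset": [
    [0, 0, -0.03],
    [0, 0, -0.07],
    [0, 0, -0.11],
    [-0.02, -0.02, -0.14],
    [-0.04, -0.05, -0.17],
    [-0.06, -0.08, -0.2],
    [-0.08, -0.11, -0.22],
    [-0.1, -0.14, -0.22],
    [-0.12, -0.165, -0.22],
    [-0.14, -0.19, -0.22],
    [-0.16, -0.21, -0.22],
    [-0.18, -0.23, -0.22]
  ],
  "gripper": [0, 0, 1, 1, 1, 1, 1, 1, 1, 1, 1, 1]
}}

```text
t: 28.85
eef_pos: [0.5194, 0.2692, 0.3243]
tcp_rot: [2.612, 1.745, 0.001]
contact_force: [0.4, 0.1, 0.8]
grip_width: 1.0
grip_force: 0.0
```

{"fn": "arm_command", "kwargs": {
  "rot": [
    [0, 0, -0.13],
    [0, 0, -0.18],
    [0, 0, -0.18],
    [0, 0, -0.18]
  ],
  "offset": [
    [0, 0, 0],
    [0, 0, 0],
    [0, 0, 0],
    [0, 0, 0]
  ],
  "gripper": [1, 1, 1, 1]
}}

```text
t: 29.25
eef_pos: [0.5202, 0.2678, 0.3243]
tcp_rot: [2.453, 1.963, 0.0]
contact_force: [0.7, 0.0, 0.1]
grip_width: 1.002
grip_force: 0.0
```

```bash
cat > cart.py <<'E'
from h import *
def carts(c,z=.06,vmin=130):
    hsv=cv2.cvtColor(c['im'],cv2.COLOR_BGR2HSV);h,s,v=cv2.split(hsv)
    b=((s>100)&(h<25)&(v>vmin)).astype(np.uint8)
    n,l,st,ce=cv2.connectedComponentsWithStats(b)
    big=[i for i in range(1,n) if st[i,4]>150];out=[];used=set()
    C={i:plane(c,[ce[i]],z)[0,:2] for i in big}
    for i in big:   # pair the two brown halves either side of the tape stripe
        for j in big:
            if j>i and .035<np.linalg.norm(C[i]-C[j])<.068:
                q=np.argwhere((l==i)|(l==j))[:,::-1];p=plane(c,q,z)[:,:2]
                r=cv2.minAreaRect((p*1000).astype(np.float32));(x,y),(w,hh),a=r
                a=a if w<hh else a-90
                out.append((round(x/1000,4),round(y/1000,4),round(min(w,hh),1),round(max(w,hh),1),'xaxis deg',round((a+90)%180-90,1),'px',(ce[i]+ce[j]).round(0).tolist()))
    return out
E
python3 - <<'E'
from cart import *;from st import *;import pickle
c=cam('wrist');cv2.imwrite('pics/w12.png',c['im']);pickle.dump(c,open('w12.pkl','wb'))
for k in carts(c): print(k)
go(.562,.237,.1);print(np.round(env.get_obs()['joint_positions'],2))
E
```

```text
(0.7242, 0.3746, 38.2, 98.2, 'xaxis deg', 79.9, 'px', [805.0, 33.0])
(0.6031, 0.2478, 47.7, 91.4, 'xaxis deg', 15.1, 'px', [650.0, 295.0])
(0.4247, 0.2749, 47.1, 90.7, 'xaxis deg', 4.9, 'px', [359.0, 316.0])
(0.4364, 0.1164, 47.4, 90.8, 'xaxis deg', -10.3, 'px', [442.0, 530.0])
t 29.3 tcp [0.5203 0.2678 0.3243] yaw x_tool 77.35 -> offset [-0.0209  0.0474  0.2243]
[-0.4   0.16 -0.14  1.46  0.02  1.52 -0.76]
```

{"fn": "arm_command", "kwargs": {
  "rot": [
    [0, 0, -0.12],
    [0, 0, -0.25],
    [0, 0, -0.38],
    [0, 0, -0.484],
    [0, 0, -0.484],
    [0, 0, -0.484],
    [0, 0, -0.484],
    [0, 0, -0.484],
    [0, 0, -0.484],
    [0, 0, -0.484]
  ],
  "offset": [
    [0, 0.03, 0.02],
    [0, 0.06, 0.05],
    [0, 0.085, 0.09],
    [0, 0.085, 0.13],
    [0, 0.085, 0.17],
    [0, 0.085, 0.2],
    [0, 0.085, 0.22],
    [0, 0.085, 0.224],
    [0, 0.085, 0.224],
    [0, 0.085, 0.224]
  ],
  "gripper": [1, 1, 1, 1, 1, 1, 1, 1, 1, 1]
}}

```text
t: 30.3
eef_pos: [0.6041, 0.25, 0.102]
tcp_rot: [1.908, 2.494, 0.004]
contact_force: [0.5, 0.8, 0.5]
grip_width: 0.999
grip_force: 0.0
```

```bash
python3 - <<'E'
from cart import *;from st import *
c=cam('wrist')
for k in carts(c): print(k)
go(.603,.248,.025)
E
```

```text
(0.6039, 0.246, 47.0, 86.7, 'xaxis deg', 15.1, 'px', [514.0, 454.0])
t 30.35 tcp [0.6042 0.2501 0.1023] yaw x_tool 105.17 -> offset [-0.0017 -0.002   0.0773]
```

{"fn": "arm_command", "kwargs": {
  "rot": [
    [0, 0, 0],
    [0, 0, 0],
    [0, 0, 0],
    [0, 0, 0],
    [0, 0, 0],
    [0, 0, 0],
    [0, 0, 0],
    [0, 0, 0],
    [0, 0, 0],
    [0, 0, 0],
    [0, 0, 0],
    [0, 0, 0]
  ],
  "offset": [
    [-0.002, -0.001, 0.03],
    [-0.002, -0.001, 0.055],
    [-0.002, -0.001, 0.07],
    [-0.002, -0.001, 0.077],
    [-0.002, -0.001, 0.077],
    [-0.002, -0.001, 0.077],
    [-0.002, -0.001, 0.077],
    [-0.002, -0.001, 0.077],
    [-0.002, -0.001, 0.077],
    [-0.002, -0.001, 0.077],
    [-0.002, -0.001, 0.077],
    [-0.002, -0.001, 0.077]
  ],
  "gripper": [1, 1, 1, 1, 1, 0.2, 0.2, 0.2, 0.2, 0.2, 0.2, 0.2],
  "grip_force": 35
}}

```text
t: 31.55
eef_pos: [0.6036, 0.2479, 0.0247]
tcp_rot: [1.908, 2.494, 0.003]
contact_force: [0.2, -0.9, 5.9]
grip_width: 0.556
grip_force: 37.3
```

```bash
python3 - <<'E'
from st import *
a=np.radians(-12.46);C=np.array([.6473,.003]);X=np.array([np.cos(a),np.sin(a)]);Y=np.array([-np.sin(a),np.cos(a)])
for u,v in((44,61),(-44,61),(0,-61)): print(u,v,(C+u/1000*X+v/1000*Y).round(4))
go(*(C+.044*X+.061*Y),.18)
E
```

```text
44 61 [0.7034 0.0531]
-44 61 [0.6175 0.0721]
0 -61 [ 0.6341 -0.0566]
t 31.55 tcp [0.6036 0.2479 0.0247] yaw x_tool 105.18 -> offset [-0.2141  0.0457 -0.1552]
```

{"fn": "arm_command", "kwargs": {
  "rot": [
    [0, 0, 0],
    [0, 0, 0],
    [0, 0, 0],
    [0, 0, 0.1],
    [0, 0, 0.2],
    [0, 0, 0.3],
    [0, 0, 0.4],
    [0, 0, 0.483],
    [0, 0, 0.483],
    [0, 0, 0.483],
    [0, 0, 0.483],
    [0, 0, 0.483]
  ],
  "offset": [
    [0, 0, -0.03],
    [0, 0, -0.07],
    [0, 0, -0.11],
    [-0.01, 0.005, -0.145],
    [-0.05, 0.01, -0.16],
    [-0.09, 0.02, -0.16],
    [-0.13, 0.03, -0.16],
    [-0.17, 0.04, -0.16],
    [-0.2, 0.045, -0.16],
    [-0.214, 0.046, -0.16],
    [-0.214, 0.046, -0.16],
    [-0.214, 0.046, -0.16]
  ],
  "gripper": [0.2, 0.2, 0.2, 0.2, 0.2, 0.2, 0.2, 0.2, 0.2, 0.2, 0.2, 0.2]
}}

```text
t: 32.75
eef_pos: [0.7022, 0.0553, 0.1829]
tcp_rot: [-2.446, -1.967, -0.0]
contact_force: [0.2, 0.8, -1.8]
grip_width: 0.558
grip_force: 36.8
```

```bash
python3 - <<'E'
from cart import *;from st import *
go(.7034,.0531,.1025);c=cam('wrist');cv2.imwrite('pics/w13.png',c['im'])
p,R=st();M=.0247-.03
for k in carts(c,p[2]+.0353): print(k)
E
```

```text
t 32.75 tcp [0.7022 0.0553 0.1829] yaw x_tool 77.61 -> offset [-0.002   0.0018  0.0803]
```

{"fn": "arm_command", "kwargs": {
  "rot": [
    [0, 0, 0],
    [0, 0, 0],
    [0, 0, 0],
    [0, 0, 0],
    [0, 0, 0],
    [0, 0, 0],
    [0, 0, 0],
    [0, 0, 0],
    [0, 0, 0],
    [0, 0, 0]
  ],
  "offset": [
    [-0.001, 0.001, 0.03],
    [-0.001, 0.001, 0.05],
    [-0.001, 0.001, 0.065],
    [-0.001, 0.001, 0.074],
    [-0.001, 0.001, 0.078],
    [-0.001, 0.001, 0.081],
    [-0.001, 0.001, 0.081],
    [-0.001, 0.001, 0.081],
    [-0.001, 0.001, 0.081],
    [-0.001, 0.001, 0.081]
  ],
  "gripper": [0.2, 0.2, 0.2, 0.2, 0.2, 0.2, 0.2, 0.75, 0.75, 0.75]
}}

```text
t: 33.8
eef_pos: [0.7043, 0.0517, 0.1032]
tcp_rot: [2.449, 1.966, 0.002]
contact_force: [0.2, 0.1, -0.3]
grip_width: 0.751
grip_force: 0.0
```

{"fn": "arm_command", "kwargs": {
  "rot": [
    [0, 0, 0],
    [0, 0, 0],
    [0, 0, 0],
    [0, 0, 0],
    [0, 0, 0],
    [0, 0, 0],
    [0, 0, 0]
  ],
  "offset": [
    [0, 0, 0],
    [0, 0, -0.02],
    [0, 0, -0.05],
    [0, 0, -0.09],
    [0, 0, -0.13],
    [0, 0, -0.16],
    [0, 0, -0.16]
  ],
  "gripper": [0.75, 0.75, 0.75, 0.75, 1, 1, 1]
}}

```text
t: 34.5
eef_pos: [0.7063, 0.0519, 0.2692]
tcp_rot: [2.445, 1.963, 0.014]
contact_force: [0.7, -0.5, 0.8]
grip_width: 0.999
grip_force: 0.0
```

```bash
python3 - <<'E'
from cart import *;from st import *;import pickle
c=cam('wrist');cv2.imwrite('pics/w14.png',c['im']);pickle.dump(c,open('w14.pkl','wb'))
for k in carts(c,.137): print('top137',k)
for n in('scene','side'): print(n,carts(cam(n),.06,60))
go(.4247,.2749,.1)
E
```

```text
top137 (0.5013, 0.1192, 32.5, 70.8, 'xaxis deg', -10.5, 'px', [23.0, 313.0])
top137 (0.7043, 0.0523, 46.6, 89.8, 'xaxis deg', -12.6, 'px', [504.0, 356.0])
scene [(0.4711, 0.0975, 110.6, 121.3, 'xaxis deg', 77.4, 'px', [507.0, 340.0]), (0.6489, 0.0932, 119.5, 127.5, 'xaxis deg', -12.5, 'px', [573.0, 403.0])]
side [(0.7392, 0.008, 99.6, 134.1, 'xaxis deg', -12.0, 'px', [434.0, 344.0]), (0.427, 0.1329, 71.9, 122.8, 'xaxis deg', -10.3, 'px', [546.0, 458.0]), (0.4149, 0.2875, 62.2, 121.2, 'xaxis deg', 5.8, 'px', [500.0, 529.0])]
t 34.65 tcp [0.7034 0.0517 0.2616] yaw x_tool 77.51 -> offset [ 0.1577 -0.3203  0.1619]
```

{"fn": "arm_command", "kwargs": {
  "rot": [
    [0, 0, -0.05],
    [0, 0, -0.1],
    [0, 0, -0.15],
    [0, 0, -0.2],
    [0, 0, -0.25],
    [0, 0, -0.3],
    [0, 0, -0.304],
    [0, 0, -0.304],
    [0, 0, -0.304],
    [0, 0, -0.304],
    [0, 0, -0.304],
    [0, 0, -0.304]
  ],
  "offset": [
    [0.015, -0.03, 0],
    [0.035, -0.07, 0],
    [0.055, -0.11, 0.01],
    [0.075, -0.15, 0.02],
    [0.095, -0.19, 0.03],
    [0.115, -0.23, 0.05],
    [0.135, -0.27, 0.08],
    [0.15, -0.3, 0.1],
    [0.158, -0.32, 0.12],
    [0.158, -0.32, 0.14],
    [0.158, -0.32, 0.15],
    [0.158, -0.32, 0.15]
  ],
  "gripper": [1, 1, 1, 1, 1, 1, 1, 1, 1, 1, 1, 1]
}}

```text
t: 35.85
eef_pos: [0.4242, 0.2737, 0.1099]
tcp_rot: [-2.124, -2.313, 0.008]
contact_force: [0.3, -0.6, 0.4]
grip_width: 0.998
grip_force: 0.0
```

```bash
python3 - <<'E'
from cart import *;from st import *
c=cam('wrist')
for k in carts(c): print(k)
go(.4247,.2749,.025)
E
```

```text
(0.4241, 0.2748, 47.1, 90.6, 'xaxis deg', 4.9, 'px', [516.0, 427.0])
t 35.9 tcp [0.4253 0.2742 0.1113] yaw x_tool 94.87 -> offset [ 0.0008 -0.0004  0.0863]
```

{"fn": "arm_command", "kwargs": {
  "rot": [
    [0, 0, 0],
    [0, 0, 0],
    [0, 0, 0],
    [0, 0, 0],
    [0, 0, 0],
    [0, 0, 0],
    [0, 0, 0],
    [0, 0, 0],
    [0, 0, 0],
    [0, 0, 0],
    [0, 0, 0],
    [0, 0, 0]
  ],
  "offset": [
    [0, 0, 0.03],
    [0, 0, 0.06],
    [0, 0, 0.078],
    [0, 0, 0.086],
    [0, 0, 0.086],
    [0, 0, 0.086],
    [0, 0, 0.086],
    [0, 0, 0.086],
    [0, 0, 0.086],
    [0, 0, 0.086],
    [0, 0, 0.086],
    [0, 0, 0.086]
  ],
  "gripper": [1, 1, 1, 1, 1, 0.2, 0.2, 0.2, 0.2, 0.2, 0.2, 0.2]
}}

```text
t: 37.1
eef_pos: [0.4265, 0.2758, 0.0277]
tcp_rot: [2.123, 2.314, 0.003]
contact_force: [-0.3, -0.0, 5.7]
grip_width: 0.555
grip_force: 38.1
```

```bash
python3 - <<'E'
from st import *
go(.6175,.0721,.185)
E
```

```text
t 37.1 tcp [0.4265 0.2758 0.0277] yaw x_tool 94.93 -> offset [-0.2192  0.1732 -0.1572]
```

{"fn": "arm_command", "kwargs": {
  "rot": [
    [0, 0, 0],
    [0, 0, 0],
    [0, 0, 0],
    [0, 0, 0.05],
    [0, 0, 0.1],
    [0, 0, 0.15],
    [0, 0, 0.2],
    [0, 0, 0.25],
    [0, 0, 0.303],
    [0, 0, 0.303],
    [0, 0, 0.303],
    [0, 0, 0.303]
  ],
  "offset": [
    [0, 0, -0.03],
    [0, 0, -0.07],
    [0, 0, -0.11],
    [-0.02, 0.015, -0.145],
    [-0.05, 0.04, -0.165],
    [-0.08, 0.065, -0.165],
    [-0.11, 0.09, -0.165],
    [-0.145, 0.115, -0.165],
    [-0.18, 0.14, -0.165],
    [-0.205, 0.163, -0.165],
    [-0.219, 0.173, -0.165],
    [-0.219, 0.173, -0.165]
  ],
  "gripper": [0.2, 0.2, 0.2, 0.2, 0.2, 0.2, 0.2, 0.2, 0.2, 0.2, 0.2, 0.2]
}}

```text
t: 38.3
eef_pos: [0.6175, 0.0689, 0.1906]
tcp_rot: [2.453, 1.962, -0.002]
contact_force: [-0.6, -0.8, -1.0]
grip_width: 0.555
grip_force: 37.4
```

{"fn": "arm_command", "kwargs": {
  "rot": [
    [0, 0, 0],
    [0, 0, 0]
  ],
  "offset": [
    [0, 0, 0],
    [0, 0, 0]
  ],
  "gripper": [0.2, 0.2]
}}

```text
t: 38.5
eef_pos: [0.6156, 0.0743, 0.1913]
tcp_rot: [-2.445, -1.971, -0.0]
contact_force: [-0.1, 0.9, -0.6]
grip_width: 0.554
grip_force: 37.4
```

```bash
python3 - <<'E'
from st import *
go(.6175,.0721,.1052)
E
```

```text
t 38.5 tcp [0.6156 0.0743 0.1913] yaw x_tool 77.75 -> offset [-0.0019  0.0024  0.0861]
```

{"fn": "arm_command", "kwargs": {
  "rot": [
    [0, 0, 0],
    [0, 0, 0],
    [0, 0, 0],
    [0, 0, 0],
    [0, 0, 0],
    [0, 0, 0],
    [0, 0, 0],
    [0, 0, 0],
    [0, 0, 0],
    [0, 0, 0]
  ],
  "offset": [
    [-0.001, 0.001, 0.03],
    [-0.001, 0.001, 0.05],
    [-0.001, 0.001, 0.065],
    [-0.001, 0.001, 0.077],
    [-0.001, 0.001, 0.083],
    [-0.001, 0.001, 0.0865],
    [-0.001, 0.001, 0.0865],
    [-0.001, 0.001, 0.0865],
    [-0.001, 0.001, 0.0865],
    [-0.001, 0.001, 0.0865]
  ],
  "gripper": [0.2, 0.2, 0.2, 0.2, 0.2, 0.2, 0.2, 0.75, 0.75, 0.75]
}}

```text
t: 39.5
eef_pos: [0.6179, 0.0707, 0.1055]
tcp_rot: [2.449, 1.967, 0.002]
contact_force: [-0.5, -0.9, -0.3]
grip_width: 0.748
grip_force: 0.0
```

{"fn": "arm_command", "kwargs": {
  "rot": [
    [0, 0, 0],
    [0, 0, 0],
    [0, 0, 0],
    [0, 0, 0],
    [0, 0, 0],
    [0, 0, 0],
    [0, 0, 0]
  ],
  "offset": [
    [0, 0, 0],
    [0, 0, -0.02],
    [0, 0, -0.05],
    [0, 0, -0.09],
    [0, 0, -0.13],
    [0, 0, -0.15],
    [0, 0, -0.15]
  ],
  "gripper": [0.75, 0.75, 0.75, 0.75, 1, 1, 1]
}}

```text
t: 40.2
eef_pos: [0.6195, 0.071, 0.2594]
tcp_rot: [2.446, 1.965, 0.011]
contact_force: [0.1, 1.2, -0.2]
grip_width: 1.0
grip_force: 0.0
```

```bash
python3 - <<'E'
from cart import *;from st import *;import pickle
c=cam('wrist');cv2.imwrite('pics/w15.png',c['im'])
for k in carts(c,.137): print('top137',k)
for k in carts(c,.06): print('top60',k)
go(.4364,.1164,.1)
E
```

```text
top137 (0.4815, 0.124, 36.4, 70.3, 'xaxis deg', -10.2, 'px', [153.0, 313.0])
top137 (0.6178, 0.0706, 46.4, 89.0, 'xaxis deg', -12.5, 'px', [506.0, 364.0])
top137 (0.7036, 0.0525, 47.1, 90.1, 'xaxis deg', -12.5, 'px', [717.0, 362.0])
top60 (0.4365, 0.1158, 47.1, 90.7, 'xaxis deg', -10.2, 'px', [153.0, 313.0])
t 40.25 tcp [0.6183 0.0708 0.2567] yaw x_tool 77.57 -> offset [ 0.0052 -0.188   0.156 ]
```

{"fn": "arm_command", "kwargs": {
  "rot": [
    [0, 0, -0.038],
    [0, 0, -0.038],
    [0, 0, -0.038],
    [0, 0, -0.038],
    [0, 0, -0.038],
    [0, 0, -0.038],
    [0, 0, -0.038],
    [0, 0, -0.038],
    [0, 0, -0.038],
    [0, 0, -0.038]
  ],
  "offset": [
    [0, -0.04, 0],
    [0.002, -0.08, 0],
    [0.004, -0.12, 0.02],
    [0.005, -0.16, 0.05],
    [0.005, -0.188, 0.08],
    [0.005, -0.188, 0.11],
    [0.005, -0.188, 0.135],
    [0.005, -0.188, 0.147],
    [0.005, -0.188, 0.147],
    [0.005, -0.188, 0.147]
  ],
  "gripper": [1, 1, 1, 1, 1, 1, 1, 1, 1, 1]
}}

```text
t: 41.25
eef_pos: [0.4353, 0.116, 0.108]
tcp_rot: [-2.411, -2.014, 0.0]
contact_force: [0.4, 1.0, 0.4]
grip_width: 0.999
grip_force: 0.0
```

```bash
python3 - <<'E'
from cart import *;from st import *
c=cam('wrist')
for k in carts(c): print(k)
go(.4365,.116,.025)
E
```

```text
(0.4357, 0.1159, 47.0, 90.3, 'xaxis deg', -10.4, 'px', [513.0, 431.0])
t 41.3 tcp [0.4358 0.1162 0.1086] yaw x_tool 79.73 -> offset [-0.0001  0.0006  0.0836]
```

{"fn": "arm_command", "kwargs": {
  "rot": [
    [0, 0, 0],
    [0, 0, 0],
    [0, 0, 0],
    [0, 0, 0],
    [0, 0, 0],
    [0, 0, 0],
    [0, 0, 0],
    [0, 0, 0],
    [0, 0, 0],
    [0, 0, 0],
    [0, 0, 0],
    [0, 0, 0]
  ],
  "offset": [
    [0, 0, 0.03],
    [0, 0, 0.06],
    [0, 0, 0.077],
    [0, 0, 0.084],
    [0, 0, 0.084],
    [0, 0, 0.084],
    [0, 0, 0.084],
    [0, 0, 0.084],
    [0, 0, 0.084],
    [0, 0, 0.084],
    [0, 0, 0.084],
    [0, 0, 0.084]
  ],
  "gripper": [1, 1, 1, 1, 1, 0.2, 0.2, 0.2, 0.2, 0.2, 0.2, 0.2]
}}

```text
t: 42.5
eef_pos: [0.4362, 0.1163, 0.025]
tcp_rot: [2.41, 2.013, 0.003]
contact_force: [0.1, -0.2, 7.0]
grip_width: 0.559
grip_force: 37.6
```

```bash
python3 - <<'E'
from st import *
go(.6341,-.0566,.185)
E
```

```text
t 42.5 tcp [0.4362 0.1163 0.025 ] yaw x_tool 79.74 -> offset [-0.1347  0.2259 -0.1596]
```

{"fn": "arm_command", "kwargs": {
  "rot": [
    [0, 0, 0],
    [0, 0, 0],
    [0, 0, 0],
    [0, 0, 0.01],
    [0, 0, 0.02],
    [0, 0, 0.03],
    [0, 0, 0.038],
    [0, 0, 0.038],
    [0, 0, 0.038],
    [0, 0, 0.038],
    [0, 0, 0.038],
    [0, 0, 0.038]
  ],
  "offset": [
    [0, 0, -0.03],
    [0, 0, -0.07],
    [0, 0, -0.11],
    [-0.01, 0.015, -0.15],
    [-0.03, 0.045, -0.17],
    [-0.05, 0.08, -0.17],
    [-0.07, 0.115, -0.17],
    [-0.09, 0.15, -0.17],
    [-0.11, 0.185, -0.17],
    [-0.128, 0.215, -0.17],
    [-0.135, 0.226, -0.17],
    [-0.135, 0.226, -0.17]
  ],
  "gripper": [0.2, 0.2, 0.2, 0.2, 0.2, 0.2, 0.2, 0.2, 0.2, 0.2, 0.2, 0.2]
}}

```text
t: 43.7
eef_pos: [0.6335, -0.0591, 0.1927]
tcp_rot: [-2.452, -1.964, 0.003]
contact_force: [-0.1, 0.5, -0.6]
grip_width: 0.558
grip_force: 37.1
```

{"fn": "arm_command", "kwargs": {
  "rot": [
    [0, 0, 0],
    [0, 0, 0],
    [0, 0, 0]
  ],
  "offset": [
    [0, 0, 0],
    [0, 0, 0],
    [0, 0, 0]
  ],
  "gripper": [0.2, 0.2, 0.2]
}}

```text
t: 44.0
eef_pos: [0.6327, -0.0555, 0.1942]
tcp_rot: [-2.447, -1.97, -0.001]
contact_force: [-0.9, -0.7, -2.2]
grip_width: 0.558
grip_force: 37.1
```

```bash
python3 - <<'E'
from st import *
go(.6341,-.0566,.1025)
E
```

```text
t 44.0 tcp [ 0.6327 -0.0555  0.1942] yaw x_tool 77.68 -> offset [-0.0008  0.0016  0.0917]
```

{"fn": "arm_command", "kwargs": {
  "rot": [
    [0, 0, 0],
    [0, 0, 0],
    [0, 0, 0],
    [0, 0, 0],
    [0, 0, 0],
    [0, 0, 0],
    [0, 0, 0],
    [0, 0, 0],
    [0, 0, 0],
    [0, 0, 0]
  ],
  "offset": [
    [-0.001, 0.001, 0.03],
    [-0.001, 0.001, 0.055],
    [-0.001, 0.001, 0.07],
    [-0.001, 0.001, 0.082],
    [-0.001, 0.001, 0.089],
    [-0.001, 0.001, 0.0925],
    [-0.001, 0.001, 0.0925],
    [-0.001, 0.001, 0.0925],
    [-0.001, 0.001, 0.0925],
    [-0.001, 0.001, 0.0925]
  ],
  "gripper": [0.2, 0.2, 0.2, 0.2, 0.2, 0.2, 0.2, 0.75, 0.75, 0.75]
}}

```text
t: 45.0
eef_pos: [0.6345, -0.0583, 0.1019]
tcp_rot: [2.448, 1.967, 0.001]
contact_force: [-0.1, -0.3, 0.8]
grip_width: 0.748
grip_force: 0.0
```

{"fn": "arm_command", "kwargs": {
  "rot": [
    [0, 0, 0],
    [0, 0, 0],
    [0, 0, 0],
    [0, 0, 0],
    [0, 0, 0],
    [0, 0, 0],
    [0, 0, 0],
    [0, 0, 0],
    [0, 0, 0],
    [0, 0, 0]
  ],
  "offset": [
    [0, 0, 0],
    [0, 0, -0.02],
    [0, 0, -0.05],
    [0, 0, -0.09],
    [0, 0, -0.13],
    [0, 0, -0.17],
    [0.04, 0, -0.2],
    [0.07, 0, -0.23],
    [0.07, 0, -0.23],
    [0.07, 0, -0.23]
  ],
  "gripper": [0.75, 0.75, 0.75, 0.75, 1, 1, 1, 1, 1, 1]
}}

```text
t: 46.0
eef_pos: [0.6495, 0.011, 0.3319]
tcp_rot: [2.446, 1.97, 0.002]
contact_force: [-0.1, 0.2, -1.0]
grip_width: 0.996
grip_force: 0.0
```

```bash
python3 - <<'E'
from cart import *;from st import *;from div import plate
c=cam('wrist');cv2.imwrite('pics/w16.png',c['im'])
K=carts(c,.137)
for k in K: print('top137',k)
print(plate(c,.077,(100,0,300,330),140)); go(.647,.003)
a=np.radians(-12.46)
for k in K:
    d=np.array(k[:2])-[.6473,.003];print((d@np.array([[np.cos(a),-np.sin(a)],[np.sin(a),np.cos(a)]])).round(4))
# tape-stripe height check between two views of a top corner set not needed if sizes match 48x92
E
```

```text
top137 (0.6176, 0.0697, 48.0, 91.1, 'xaxis deg', -12.4, 'px', [423.0, 219.0])
top137 (0.7037, 0.0516, 47.6, 90.4, 'xaxis deg', -12.4, 'px', [601.0, 218.0])
top137 (0.6348, -0.0575, 47.1, 89.9, 'xaxis deg', -12.4, 'px', [512.0, 445.0])
(((617.0587158203125, -36.020172119140625), (436.2977600097656, 395.1507263183594), 77.61136627197266), [100, 0, 300, 330, 46992])
t 46.05 tcp [0.649  0.0095 0.3308] yaw x_tool 77.55 -> offset [-0.0067 -0.0005  0.    ]
[-0.0434  0.0587]
[0.0446 0.0596]
[ 0.0008 -0.0618]
```

```bash
python3 -c "
from cell import finish_job
print(finish_job())"
```

```text
the job is handed in; nothing more can be done
None
```

The carrier is packed and the job handed in at about 46 s: all three tins are on the floor, the divider is pressed onto its ledges, all three cartons stand on it clear of the handle, and I never moved the jar, can or tape. I did not take a last look at those three, and divider level was judged from press height and its outline from above.

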